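# Latch a split casting mould shut

### The job

Close the split casting mould: push the loose half along its guides fully home against the fixed half, then swing the claw of the draw latch over and lower it behind the keeper on the loose half without letting it drop, and then push the lever (with the fingers closed, not pinched) over centre and down until it lies fully home and the latch clamps the halves together. Push gently, and leave the other things on the bench where they are.

Things in the scene. Friction and masses are not known exactly. Their poses are not given: they have to be found in the camera images.
- mould: Fixed part, on the bench: grey base plate (x -77.5 to 127.5, 106 wide, 8 mm thick), guide rails that hold the loose half down (to 20.5 mm above the bench), and an aluminium fixed half (x -62 to its parting face at +22, 70 wide, top 42 mm above the bench). Origin on the bench below the lever's pivot; x points along the guides from the lever end toward the loose half, z up. The latch moves in the plane y = 0.
- half: Loose aluminium half, 66 long (x), 70 wide, 34 mm high, about 0.6 kg, on the base plate, its foot flanges held under the rails (1.5 mm play); steel keeper on top. Origin under its centre, axes as the mould's. Home: origin at x 55, z 8 mm in the mould's frame; it starts 18 to 28 mm farther out. It is pushed on its outer end face, 33 mm beyond its origin in x, with under 35 N.
- keeper (a point): Seat of the claw's crossbar centre when hooked: x 19.4, z 42 mm in the loose half's frame, behind the keeper's post under its lip. Post: 16 mm wide (y), x 10.4 to 16.4. The lip overhangs to x 20.4; its underside is at z 47, top at z 51. The foot plate on which the crossbar comes to rest is at z 39 and reaches to x 32 mm.
- latch_pivot (a point): Pivot of the lever, at x 0, y 0, z 54 mm in the mould's frame; axis along the mould's y.
- lever (a joint): Lever angle, rad. 0 = closed, home on its hard stop, lying flat with the handle to mould -x; grows as the handle's end swings up and over toward +x; 1.57 upright, 2.1 open stop. Steel, 64 mm long, 18 wide. Stiff (0.08 N m friction), stays where left, starts at 1.05 to 1.35. Hooked, closing takes some 3 to 8 N at the pad; dead centre is at about 0.2 rad.
- lever_pad (a point): Middle of the lever's flat pushing face: 45 mm from the pivot along the handle, 9 mm off the pivot axis (on top when closed, facing the keeper when upright). The face runs from 16 to 62 mm from the pivot. Closed, it is at x -45, z 63 mm in the mould's frame. Keep pushes on it under 30 N.
- claw (a joint): Angle of the claw's straps relative to the lever, rad, nearly free. Claw minus lever = elevation: 0 level toward mould +x, 1.57 upright, more = leaning back. Its pin, in the mould's frame: x = -20 cos(lever - 0.2), z = 54 + 20 sin(lever - 0.2) mm. It starts leaning back on its stop (3.25); tipped past upright it falls forward. Pulling the claw outward turns the lever farther open.
- claw_bar: Sprung end of the claw: round steel crossbar 6 mm thick, 30 mm wide (y), that goes behind the keeper. Origin at its centre, 88 mm from the claw's pin; x outward along the straps, z up when the claw lies level. It pulls out up to 12 mm against 6 N/mm; latched, the pull is about 25 N.
- claw_grip (a point): Centre of the claw's grip disc, a steel disc of 16 mm diameter and 10 mm thickness (pinch it across the 10 mm, along mould y; it can turn between the fingers), at x 10 mm, z 20 mm in claw_bar's frame.
- beaker: Clear plastic beaker, 55 mm wide, 70 mm high, bystander; origin under its centre.
- driver: Screwdriver with red handle, 150 mm long, lying, bystander; origin under its centre.
- brass_weight: Brass weight, 32 mm wide, 42 mm high, bystander; origin under its centre.
- test_ring: Clear test ring, 38 mm wide, 32 mm high, bystander; origin under its centre.

How it is judged:
By the outcome, as a careful person would: the job done as asked, in the order asked, and still so for the second after the job is handed in, with the robot touching nothing.
It also fails if it takes over 72 s, if anything falls off the work surface, if the arm or the gripper's body presses on something with over 40 N, if the wrist force passes 120 N, or if a joint passes its speed limit or range.

### The arm

A 6-joint arm with a two-finger parallel gripper is mounted at the origin on a cart in front of the work surface, level with it; the furniture and walls round the work are solid. World frame = base frame: x ahead of the robot, y to its left, z up, the work surface at z = 0. Lengths are in m, angles in rad, forces in N, time in s.
With the tool pointing down it reaches from about 0.375 to 0.825 m from the base axis. Payload 5.5 kg.
Tool frame: the origin (TCP) lies at the very end of the fingers, on their centre line; the grasp point (between the pads) lies 19 mm behind it; x points along the fingers, y is the direction in which the jaws open and shut, and the axes are right-handed (so a half turn about x gives the same grasp; the last joint's range is limited). The gripper opens to 85 mm and grips with 20 to 120 N. Pads are 22 mm wide; open, the fingers measure 114 mm over their backs; the gripper's body (76 mm by 85 mm) begins 54 mm behind the grasp point. The pads swing forward as they close: fully open they stand 13 mm farther back than shut.
Start: joints at [-1.308, 0.314, -0.047, 1.21, 0, 1.571], TCP at [0.156, -0.579, 0.231] pointing down, gripper open.
Joint ranges: [-2.67, 2.67], [-0.69, 1.73], [-1.03, 1.25], [-2.08, 2.16], [-1.42, 1.45], [-3.14, 3.14]. Speed limits (rad/s): [2.39, 2.39, 3.01, 3.14, 3.14, 3.14].

### API

Orientations are given as a unit quaternion [w, x, y, z].
In Python, from bench import * gives the robot as it stands.
- The arm moves only by the tool apply_moves, never from a script. Its arguments are lists of equal length, an entry for each row: "travel": the shift along the tool's x, y, z in m, a list of three; "rot": the turn, a rotation vector about the tool's x, y, z in rad, a list of three. In form: {"travel": [[x, y, z], ...], "rot": [[ax, ay, az], ...]}. A call has 1 to 10 rows; each row is the pose to reach, as a shift and turn from the pose commanded when the call began, along the tool's axes at that moment; what a row does not reach only later rows make up. A row lasts 1/10 s, in which the tool goes at most 50 mm and 8.59 degrees, less where a joint would pass 70% of its speed; a pose out of reach is approached as far as the arm can. A call with a gripper value outside its range is refused whole. "grip" is the opening, from 0 (shut) to 1 (fully open), set as the call begins (left out, the last holds). The fingers move at their own pace and stop on an object; "squeeze" is the grip in N (left out, the last holds). Time passes only in rows, so rows that repeat a pose let the fingers close. It gives the time, the measured TCP pose, the force and the opening at its end, in the units of the state.
- sense(): the state, without advancing time (a new reading comes with each control period).
- snapshot(name): name is "scene" or "top" or "wrist"; returns the picture (384x512x3 uint8, red, green, blue); there is no depth.
- camera_info(name): a dict with "fx", "fy", "cx", "cy" (pixels), "R" (3x3) and "t" (3): a world point X has camera coordinates R X + t; the wrist camera has in their place "hand_eye" (4x4, takes a point from camera to tool coordinates, whose origin is the TCP and whose axes are the tool frame's). Camera axes: x right, y down, z forward; pixel columns grow to the right and rows downward; lengths in m; the calibration is good to about 2 mm. A picture is of the moment at which its call begins: read the wrist's pose just before it. camera_info takes no time and is no camera call.
- job_done(): hands the job in, once; it reports no verdict.
Trained networks look in the newest picture that a camera, given by its name, has taken for a name from the list of things; names that differ only in an ending like _2 or _b are one class to them, and where a whole thing is asked for, a point or a joint stands for the part that bears it (a point fixed in the world has none). Each returns a list of dicts, best first, with "conf" (0 to 1); they miss things now and then, are a little off and sometimes report something else, mostly with a low value. They report only what shows in the picture. A call takes as long as a camera call.
- search_frame(camera, name): "position" ([row, column] in pixels, amid what is visible of it).
- cut_out(camera, name): "mask" (384x512 bool, what is visible of it) and "position" ([row, column] in pixels, amid what is visible of it).
- mark_of(camera, name): "position" ([row, column] in pixels: a listed point, or the origin of a listed thing).
The state is a dict: "clock": time; "q": joint angles; "qvel": joint speeds; "tau": joint torques, N m; "eef_pos": TCP position; "ee_rot": TCP orientation; "force": force on the tool from outside, world axes, zero at the start; "wrist_torque": the same for the moment, N m; "finger_gap": opening from 0.0 (shut) to 1.0 (fully open).
Only numpy, scipy, OpenCV 4.12 (cv2) and the standard library are available. Lean on these libraries where they do the work, as an engineer would, in place of code of your own. Each camera call takes 0.05 s, during which the arm holds its last target.

## Working session

There is one attempt and no reset: what is moved stays moved. The work goes in short steps, Python scripts to look and compute and a tool call to move; the robot and the scene stay as the last step left them, time stands still between calls to the robot, and variables do not carry over. Pictures are saved under pics/ and viewed, and the job is handed in when it is done.

Besides the shell and the picture viewer there is one more tool, called after ">>>" as name(argument=value, ...) on one line, values as JSON. apply_moves: Moves the arm, as the interface text tells. Its arguments: {"type":"object","properties":{"travel":{"type":"array"},"rot":{"type":"array"},"grip":{"type":"number"},"squeeze":{"type":"number"}},"required":["travel","rot"]}

```bash
ls; mkdir -p pics; python3 - <<'E'
from bench import *
import cv2
s=sense();print(s)
for n in("scene","top","wrist"):
    im=snapshot(n);cv2.imwrite(f"pics/a_{n}.png",im[:,:,::-1]);c=camera_info(n);print(n,c)
E
```

```text
pics
{'clock': 0.0, 'q': array([-1.30803617e+00,  3.14219734e-01, -4.80840136e-02,  1.21016506e+00,
       -1.84528310e-05,  1.57083182e+00]), 'qvel': array([-1.33593611e-03,  4.84174750e-04,  1.46332008e-03,  5.35133089e-05,
        1.88678943e-04, -4.20965197e-04]), 'tau': array([-3.87970304e-04, -5.39586926e+01,  3.39751804e+01,  1.94358628e-02,
        2.19446230e-05,  2.76137747e-06]), 'eef_pos': array([ 0.15569533, -0.57886131,  0.23043615]), 'ee_rot': array([-0.09203489, -0.70093042, -0.09320562,  0.70109831]), 'force': array([ 0.58796415, -0.0307073 ,  0.39633683]), 'wrist_torque': array([-0.03774303,  0.04254871, -0.02782116]), 'finger_gap': 0.9995563528444703}
scene {'fx': 444.11232174835413, 'fy': 444.11232174835413, 'cx': 251.3814819746424, 'cy': 190.13157271077446, 'R': array([[-0.76623994, -0.64234128, -0.01655403],
       [-0.34204802,  0.42956276, -0.83575055],
       [ 0.54394808, -0.63472318, -0.5488597 ]]), 't': array([0.47820159, 0.21118133, 0.81070698])}
top {'fx': 483.47035651340894, 'fy': 483.47035651340894, 'cx': 255.09866501018863, 'cy': 199.05232852097546, 'R': array([[-0.03003947, -0.99951859,  0.00776011],
       [-0.99196575,  0.02885619, -0.12317175],
       [ 0.12288853, -0.01139778, -0.99235503]]), 't': array([0.07704356, 0.51799285, 1.3784006 ])}
wrist {'fx': 317.6600702310157, 'fy': 317.6600702310157, 'cx': 256.5040520752623, 'cy': 191.98971099357394, 'hand_eye': array([[-1.49578401e-04, -3.13155177e-01,  9.49701960e-01,
        -1.43965327e-01],
       [ 9.99999354e-01,  1.02358750e-03,  4.95018488e-04,
         3.07770765e-04],
       [-1.12712065e-03,  9.49701420e-01,  3.13154822e-01,
        -8.02432114e-02],
       [ 0.00000000e+00,  0.00000000e+00,  0.00000000e+00,
         1.00000000e+00]])}
```

```bash
python3 - <<'E'
import cv2,numpy as np
a=cv2.imread('pics/a_scene.png');b=cv2.imread('pics/a_top.png')
cv2.imwrite('pics/a1.png',cv2.resize(a,(800,600)));cv2.imwrite('pics/a2.png',cv2.resize(b,(800,600)))
E
```

```text
(no output)
```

View pics/a1.png

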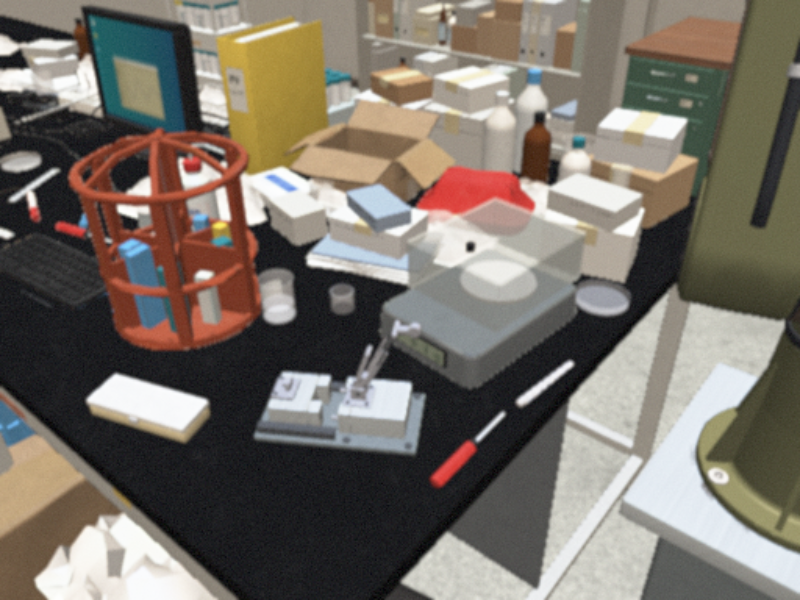

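View pics/a2.png

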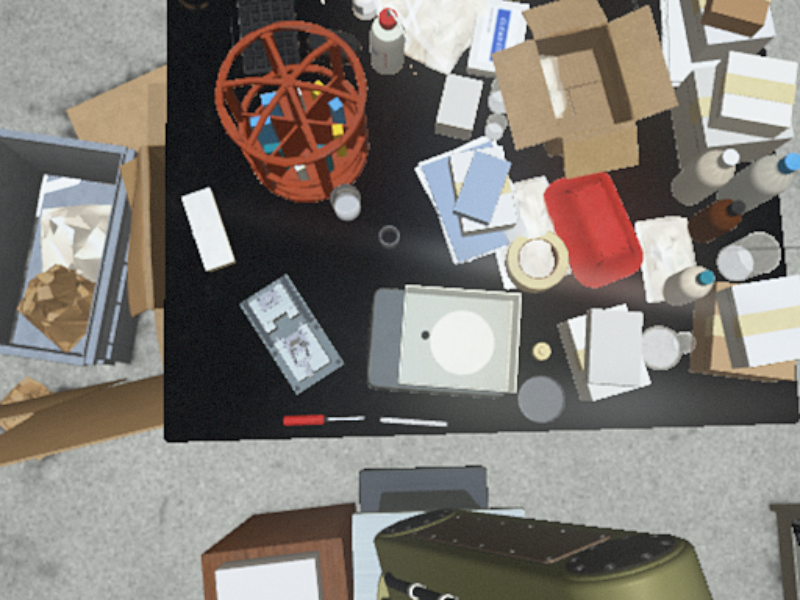

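```bash
python3 - <<'E'
from bench import *
for n in("top","scene"):
  for k in("mould","half","keeper","latch_pivot","lever_pad","claw_bar","claw_grip","beaker","driver","brass_weight","test_ring"):
    r=mark_of(n,k);print(n,k,[(np.round(d['position'],1),round(d['conf'],2)) for d in r[:2]]) if 'np' in globals() else print(n,k,[([round(float(x),1) for x in d['position']],round(d['conf'],2)) for d in r[:2]])
print(sense()['clock'])
E
```

```text
top mould [([220.4, 191.2], 0.61)]
top half [([237.7, 198.7], 0.63), ([199.3, 176.1], 0.55)]
top keeper [([192.1, 174.7], 0.85)]
top latch_pivot [([217.1, 187.6], 0.81)]
top lever_pad [([219.4, 190.8], 0.69)]
top claw_bar [([231.2, 191.1], 0.57)]
top claw_grip [([240.2, 200.4], 0.41)]
top beaker [([131.7, 224.5], 0.89)]
top driver [([268.3, 205.1], 0.53)]
top brass_weight [([227.7, 345.6], 0.59)]
top test_ring [([233.3, 189.3], 0.57), ([150.1, 252.3], 0.53)]
scene mould [([267.3, 231.7], 0.7)]
scene half []
scene keeper [([245.8, 180.2], 0.94)]
scene latch_pivot [([250.5, 228.4], 0.58)]
scene lever_pad [([230.2, 230.8], 0.75)]
scene claw_bar [([212.2, 251.4], 0.75)]
scene claw_grip [([208.9, 263.4], 0.61)]
scene beaker [([202.5, 181.8], 0.9)]
scene driver [([286.8, 298.4], 0.78)]
scene brass_weight []
scene test_ring [([197.8, 219.3], 0.82), ([205.6, 180.6], 0.56)]
1.25
```

```bash
python3 - <<'E'
import cv2,numpy as np
b=cv2.imread('pics/a_top.png')[160:270,140:235];cv2.imwrite('pics/a3.png',cv2.resize(b,None,fx=5.4,fy=5.4,interpolation=cv2.INTER_CUBIC))
b=cv2.imread('pics/a_scene.png')[195:300,150:290];cv2.imwrite('pics/a4.png',cv2.resize(b,None,fx=5.6,fy=5.6,interpolation=cv2.INTER_CUBIC))
E
```

```text
(no output)
```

View pics/a3.png

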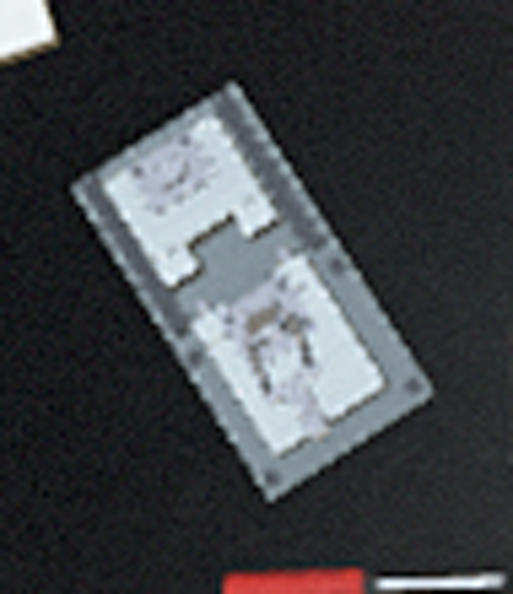

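View pics/a4.png

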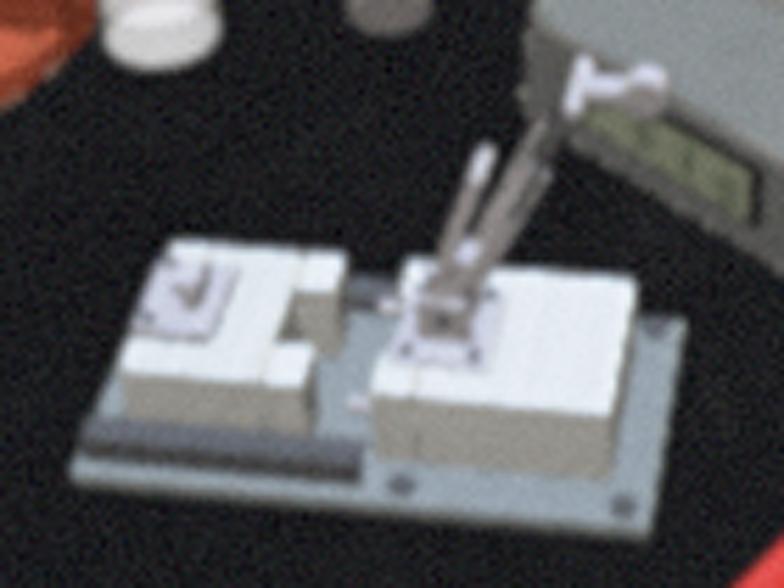

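```bash
cat > h.py <<'E'
import numpy as np
from bench import *
from scipy.optimize import least_squares
from scipy.spatial.transform import Rotation as Ro
C={n:camera_info(n) for n in("scene","top","wrist")}
def proj(n,X,tp=None):
    c=C[n];X=np.atleast_2d(X)
    if n=="wrist":
        p,q=tp; Rt=Ro.from_quat(np.roll(q,-1)).as_matrix()
        P=(X-p)@Rt; H=c["hand_eye"]; P=(P-H[:3,3])@H[:3,:3]
    else: P=X@c["R"].T+c["t"]
    return np.c_[c["fx"]*P[:,0]/P[:,2]+c["cx"],c["fy"]*P[:,1]/P[:,2]+c["cy"]]
def M(p,X): # mould->world
    X=np.atleast_2d(X);c,s=np.cos(p[2]),np.sin(p[2])
    return np.c_[p[0]+c*X[:,0]-s*X[:,1],p[1]+s*X[:,0]+c*X[:,1],X[:,2]]
E
cat > fit.py <<'E'
from h import *
T=np.array([[72,187],[235,83],[432,395],[270,498]])/5.4+[140,160]
X=np.array([[127.5,53,8],[127.5,-53,8],[-77.5,-53,8],[-77.5,53,8]])/1e3
S=np.array([[72,465],[652,518],[688,320]])/5.6+[150,195]
XS=X[[0,3,2]]
# half and fixed tops
T2=np.array([[105,180],[213,117]])/5.4+[140,160]
S2=np.array([[122,378],[172,240]])/5.6+[150,195]
# fixed top corners
S3=np.array([[372,392],[612,415],[637,278]])/5.6+[150,195]; X3=np.array([[22,35,42],[-62,35,42],[-62,-35,42]])/1e3
T3=np.array([[283,455],[384,383]])/5.4+[140,160]; XT3=np.array([[-62,35,42],[-62,-35,42]])/1e3
def f(p,sp=0):
    o=np.array([[55+33+p[3]*1e3,35,42],[88+p[3]*1e3,-35,42]])/1e3
    r=[proj("top",M(p,X))-T,proj("scene",M(p,XS))-S,proj("top",M(p,o))-T2,proj("scene",M(p,o))-S2,proj("scene",M(p,X3))-S3,proj("top",M(p,XT3))-T3]
    return r if sp else np.concatenate(r).ravel()
s=least_squares(f,[.5,.2,.5,.02],loss='soft_l1')
print(s.x)
for r in f(s.x,1):print(np.round(r,1).tolist())
E
python3 fit.py
```

```text
[0.46476506 0.2520024  0.54945459 0.02335059]
[[-0.4, -0.3], [-0.3, -0.3], [0.4, -0.5], [-0.1, 0.3]]
[[0.0, 0.7], [0.1, 1.4], [-0.3, -0.1]]
[[-0.6, 0.7], [-0.1, -0.7]]
[[-0.3, -2.2], [0.8, -0.3]]
[[-0.1, -0.6], [0.3, -0.7], [0.4, -0.1]]
[[-1.6, 0.1], [0.3, 0.0]]
```

```bash
cat >> h.py <<'E'
import json,os
P0=[0.46476506,0.2520024,0.54945459,0.02335059]
def Rt(q): return Ro.from_quat(np.roll(q,-1))
def Rm(pitch=0,sgn=1,p=P0):
    """tool down, tool y = sgn*mould y; pitch>0 turns tool x toward mould +x"""
    c,s=np.cos(p[2]),np.sin(p[2]);mx=np.array([c,s,0]);my=np.array([-s,c,0]);z=np.array([0,0,1.])
    tx=-z*np.cos(pitch)+mx*np.sin(pitch); ty=sgn*my; return Ro.from_matrix(np.c_[tx,ty,np.cross(tx,ty)])
def rows(p0,R0,targets):
    out=[]
    for p,R in targets:
        out.append((np.round(R0.inv().apply(np.array(p)-p0),4).tolist(),np.round((R0.inv()*R).as_rotvec(),3).tolist()))
    print('travel',[o[0] for o in out]);print('rot',[o[1] for o in out])
E
python3 - <<'E'
from h import *
s=sense();R=Rt(s['ee_rot']);print(R.as_matrix().round(3))
for g in(1,-1):
    print(g,(R.inv()*Rm(0,g)).as_rotvec())
def back(n,uv,z):
    c=C[n];d=np.array([(uv[0]-c['cx'])/c['fx'],(uv[1]-c['cy'])/c['fy'],1]);o=-c['R'].T@c['t'];d=c['R'].T@d;return o+d*(z-o[2])/d[2]
for uv in([(372,390),(370,290),(520,395),(520,290),(345,205),(390,236)]): print(uv,back("top",np.array(uv)/1.5625,0.08).round(3),back("top",np.array(uv)/1.5625,0.0).round(3))
E
```

```text
[[-0.     0.26  -0.966]
 [ 0.    -0.966 -0.26 ]
 [-1.    -0.     0.   ]]
1 [ 2.85493611e+00  1.08175689e-05 -1.70550036e-05]
-1 [-2.86656542e-01  1.18658042e-05  7.52618747e-06]
(372, 390) [0.374 0.114 0.08 ] [0.376 0.116 0.   ]
(370, 290) [0.554 0.113 0.08 ] [0.566 0.115 0.   ]
(520, 395) [ 0.357 -0.149  0.08 ] [ 0.358 -0.163  0.   ]
(520, 290) [ 0.546 -0.159  0.08 ] [ 0.558 -0.173  0.   ]
(345, 205) [0.713 0.155 0.08 ] [0.734 0.159 0.   ]
(390, 236) [0.652 0.074 0.08 ] [0.67  0.074 0.   ]
```

>>> apply_moves(travel=[[-0.04,0,0],[-0.08,-0.02,-0.02],[-0.1,-0.06,-0.055],[-0.1,-0.1,-0.09],[-0.1,-0.135,-0.122],[-0.1,-0.17,-0.154],[-0.1,-0.205,-0.186],[-0.1,-0.232,-0.212],[-0.1,-0.232,-0.212]], rot=[[0,0,0],[0,0,0],[0,0,0],[0,0,0],[0,0,0],[0,0,0],[0,0,0],[0,0,0],[0,0,0]], grip=0)

```text
clock: 2.15
eef_pos: [0.3018, -0.2968, 0.3318]
ee_rot: [0.094, 0.701, 0.095, -0.7]
force: [-0.4, -0.9, 0.5]
finger_gap: -0.004
```

```bash
python3 - <<'E'
from h import *
s=sense();print(s['clock'],s['q'],s['eef_pos'],s['force'],s['finger_gap'])
E
```

```text
2.15 [-7.78082516e-01 -4.62764511e-02 -2.36550118e-01  1.37993060e+00
  1.46433546e-03  2.09512620e+00] [ 0.30181887 -0.29675457  0.33182198] [-0.39331823 -0.89774159  0.45047392] -0.0038472389156731894
```

```bash
cat >> h.py <<'E'
def plan(p,R,segs):
    """segs list of (target pos, target R, n)"""
    out=[];c=np.array(p);Rc=R
    for tp,TR,n in segs:
        rv=(Rc.inv()*TR).as_rotvec()
        for i in range(1,n+1): out.append((c+(np.array(tp)-c)*i/n,Rc*Ro.from_rotvec(rv*i/n)))
        c=np.array(tp);Rc=TR
    rows(np.array(p),R,out)
E
python3 - <<'E'
from h import *
s=sense();p=s['eef_pos'];R=Rt(s['ee_rot']);t=M(P0,[.03,0,.33])[0];print(t)
a=p+(t-p)*.55
print((R.inv()*Rm()).as_rotvec())
R1=R*Ro.from_rotvec([-1.4,0,0]);plan(p,R,[(a,R1,10)])
R2=R1*Ro.from_rotvec([-1.4,0,0]);plan(a,R1,[(t,R2,10)])
R3=Rm();t2=M(P0,[.03,0,.26])[0];plan(t,R2,[(t2,R3,5),(t2,R3,2)])
E
```

```text
[0.49034934 0.26766907 0.33      ]
[ 2.86052162e+00 -9.82852169e-07  2.28158818e-03]
travel [[0.0001, -0.0272, -0.0182], [0.0003, -0.0544, -0.0365], [0.0004, -0.0815, -0.0547], [0.0005, -0.1087, -0.0729], [0.0007, -0.1359, -0.0911], [0.0008, -0.1631, -0.1094], [0.0009, -0.1903, -0.1276], [0.0011, -0.2175, -0.1458], [0.0012, -0.2446, -0.1641], [0.0013, -0.2718, -0.1823]]
rot [[-0.14, 0.0, -0.0], [-0.28, 0.0, 0.0], [-0.42, 0.0, 0.0], [-0.56, 0.0, 0.0], [-0.7, -0.0, -0.0], [-0.84, -0.0, -0.0], [-0.98, -0.0, -0.0], [-1.12, -0.0, -0.0], [-1.26, -0.0, 0.0], [-1.4, 0.0, 0.0]]
travel [[0.0001, 0.0109, -0.0245], [0.0002, 0.0218, -0.0489], [0.0003, 0.0328, -0.0734], [0.0004, 0.0437, -0.0978], [0.0006, 0.0546, -0.1223], [0.0007, 0.0655, -0.1467], [0.0008, 0.0764, -0.1712], [0.0009, 0.0873, -0.1956], [0.001, 0.0983, -0.2201], [0.0011, 0.1092, -0.2445]]
rot [[-0.14, 0.0, 0.0], [-0.28, 0.0, -0.0], [-0.42, 0.0, -0.0], [-0.56, -0.0, 0.0], [-0.7, -0.0, -0.0], [-0.84, 0.0, -0.0], [-0.98, 0.0, 0.0], [-1.12, 0.0, 0.0], [-1.26, -0.0, 0.0], [-1.4, -0.0, 0.0]]
travel [[0.014, -0.0, -0.0], [0.028, -0.0, -0.0], [0.042, -0.0, -0.0001], [0.056, -0.0, -0.0001], [0.07, -0.0001, -0.0001], [0.07, -0.0001, -0.0001], [0.07, -0.0001, -0.0001]]
rot [[-0.125, 0.0, -0.0], [-0.249, 0.001, -0.0], [-0.374, 0.001, -0.0], [-0.498, 0.001, -0.0], [-0.623, 0.002, -0.0], [-0.623, 0.002, -0.0], [-0.623, 0.002, -0.0]]
```

>>> apply_moves(travel=[[0,-0.02,-0.013],[0,-0.048,-0.032],[0,-0.076,-0.051],[0,-0.104,-0.07],[0,-0.132,-0.088],[0,-0.16,-0.107],[0,-0.188,-0.126],[0,-0.216,-0.145],[0,-0.244,-0.163],[0.001,-0.272,-0.182]], rot=[[-0.14,0,0],[-0.28,0,0],[-0.42,0,0],[-0.56,0,0],[-0.7,0,0],[-0.84,0,0],[-0.98,0,0],[-1.12,0,0],[-1.26,0,0],[-1.4,0,0]])

```text
clock: 3.15
eef_pos: [0.406, 0.0104, 0.3306]
ee_rot: [0.524, 0.475, 0.523, -0.475]
force: [0.5, -0.0, -0.4]
finger_gap: -0.007
```

>>> apply_moves(travel=[[0,0.011,-0.024],[0,0.022,-0.049],[0,0.033,-0.073],[0,0.044,-0.098],[0,0.055,-0.122],[0,0.066,-0.147],[0,0.076,-0.171],[0,0.087,-0.196],[0,0.098,-0.22],[0.001,0.109,-0.2445]], rot=[[-0.14,0,0],[-0.28,0,0],[-0.42,0,0],[-0.56,0,0],[-0.7,0,0],[-0.84,0,0],[-0.98,0,0],[-1.12,0,0],[-1.26,0,0],[-1.4,0,0]])

```text
clock: 4.15
eef_pos: [0.4924, 0.2636, 0.3293]
ee_rot: [0.707, 0.026, 0.706, -0.026]
force: [0.1, 0.5, -0.2]
finger_gap: 0.002
```

>>> apply_moves(travel=[[0.014,0,0],[0.028,0,0],[0.042,0,0],[0.056,0,0],[0.07,0,0],[0.07,0,0],[0.07,0,0]], rot=[[-0.125,0,0],[-0.249,0.001,0],[-0.374,0.001,0],[-0.498,0.001,0],[-0.623,0.002,0],[-0.623,0.002,0],[-0.623,0.002,0]])

```text
clock: 4.85
eef_pos: [0.4918, 0.2627, 0.2594]
ee_rot: [0.681, -0.189, 0.682, 0.189]
force: [0.5, 0.9, 0.5]
finger_gap: -0.003
```

```bash
python3 - <<'E'
from h import *
import cv2
s=sense();print(s['clock'],s['q'].round(3),s['eef_pos'],s['force'].round(1)); R=Rt(s['ee_rot']);print((R.inv()*Rm()).as_rotvec(), M(P0,[.03,0,.26]))
for n in("wrist","scene"):
    im=snapshot(n)[:,:,::-1].copy();cv2.imwrite(f"pics/b_{n}.png",im)
    if n=="wrist": cv2.imwrite("pics/b1.png",cv2.resize(im,(800,600),interpolation=cv2.INTER_CUBIC))
    for k in("mould","half","keeper","latch_pivot","lever_pad","claw_bar","claw_grip"):
        r=mark_of(n,k);print(n,k,[([round(float(x),1) for x in d['position']],round(d['conf'],2)) for d in r[:2]])
np.save('b_pose.npy',np.r_[s['eef_pos'],s['ee_rot']])
E
```

```text
4.85 [ 0.49   0.226 -0.099  1.249  0.    -0.05 ] [0.49178092 0.26268466 0.25939165] [0.5 0.9 0.5]
[-0.00877485 -0.00225879 -0.00045878] [[0.49034934 0.26766907 0.26      ]]
wrist mould [([131.9, 259.2], 0.92)]
wrist half [([192.5, 261.3], 0.85)]
wrist keeper [([221.3, 264.0], 0.63)]
wrist latch_pivot [([136.5, 261.1], 0.91)]
wrist lever_pad [([139.0, 262.1], 0.85), ([256.6, 104.5], 0.57)]
wrist claw_bar [([95.7, 259.3], 0.57)]
wrist claw_grip [([62.6, 262.2], 0.92), ([138.7, 257.5], 0.22)]
scene mould []
scene half [([262.0, 194.2], 0.95)]
scene keeper [([244.6, 183.4], 0.96)]
scene latch_pivot [([246.9, 233.0], 0.79), ([202.4, 180.3], 0.33)]
scene lever_pad [([231.7, 233.6], 0.68)]
scene claw_bar [([212.9, 251.1], 0.8)]
scene claw_grip [([209.3, 264.3], 0.56)]
```

View pics/b1.png

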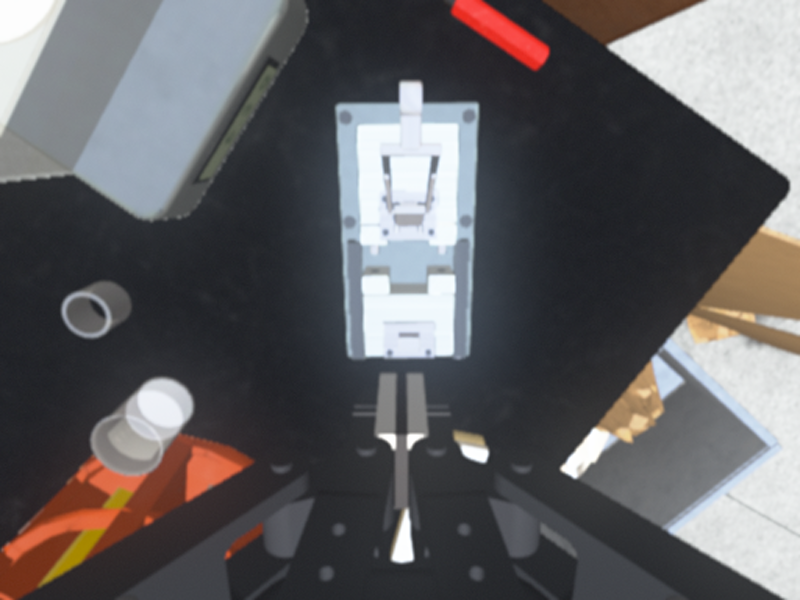

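```bash
cat > fit2.py <<'E'
exec(open('fit.py').read().split("s=least")[0])
b=np.load('b_pose.npy');tp=(b[:3],b[3:])
W=np.array([[470,357],[347,357],[336,102],[478,102]])/1.5625-.2
W=W[[0,1,2,3]]; XW=X[[0,1,2,3]]
W2=np.array([[456,357],[362,357]])/1.5625-.2
W3=np.array([[460,124],[357,124]])/1.5625-.2
g=f
def f2(p,sp=0):
    o=np.array([[88+p[3]*1e3,35,42],[88+p[3]*1e3,-35,42]])/1e3
    r=g(p,1)+[proj("wrist",M(p,XW),tp)-W,proj("wrist",M(p,o),tp)-W2,proj("wrist",M(p,XT3),tp)-W3]
    return r if sp else np.concatenate(r).ravel()
s=least_squares(f2,P0,loss='soft_l1')
print(s.x)
for r in f2(s.x,1):print(np.round(r,1).tolist())
# wrist-only
fw=lambda p:np.concatenate(f2(p,1)[-3:]).ravel()
w=least_squares(fw,P0);print('wrist only',w.x,np.abs(w.fun).max())
# latch
def latch(l,cl,ext=0):
    e=cl-l;pin=np.array([-20*np.cos(l-.2),0,54+20*np.sin(l-.2)]);u=np.array([np.cos(e),0,np.sin(e)]);v=np.array([-np.sin(e),0,np.cos(e)])
    bar=pin+(88+ext)*u;return dict(bar=bar/1e3,grip=(bar+10*u+20*v)/1e3,pad=np.array([-45*np.cos(l)+9*np.sin(l),0,54+45*np.sin(l)+9*np.cos(l)])/1e3)
for l in np.arange(1.05,1.36,.05):
    d=latch(l,3.25);print(round(l,2),[np.round(proj(n,M(s.x,d[k]),tp)[0][::-1],1).tolist() for k in('grip','bar','pad') for n in('wrist','scene')])
E
python3 fit2.py
```

```text
[0.46515947 0.25256368 0.54852144 0.02437101]
[[-0.6, -0.4], [-0.4, -0.4], [0.2, -0.6], [-0.4, 0.2]]
[[-0.3, 0.7], [-0.2, 1.5], [-0.6, 0.0]]
[[-1.0, 0.3], [-0.5, -1.1]]
[[-1.1, -2.2], [0.0, -0.3]]
[[-0.4, -0.5], [-0.0, -0.6], [0.1, 0.0]]
[[-1.8, -0.0], [0.1, -0.1]]
[[-0.7, -1.1], [0.0, -0.6], [-0.1, 0.6], [0.5, -0.1]]
[[-2.2, -0.8], [1.6, -0.5]]
[[-0.6, -0.7], [0.0, -0.3]]
wrist only [0.46536815 0.25292728 0.54879826 0.02483307] 2.0375104430432316
1.05 [[40.3, 262.5], [218.6, 274.9], [70.9, 262.6], [216.1, 263.0], [129.8, 261.8], [232.1, 236.9]]
1.1 [[45.7, 262.6], [216.6, 272.7], [76.8, 262.7], [214.6, 260.7], [132.2, 261.9], [231.7, 235.8]]
1.15 [[51.4, 262.7], [214.6, 270.3], [82.9, 262.8], [213.1, 258.2], [134.6, 261.9], [231.4, 234.6]]
1.2 [[57.7, 262.8], [212.8, 267.8], [89.3, 262.9], [211.7, 255.7], [137.1, 261.9], [231.1, 233.4]]
1.25 [[64.3, 262.9], [211.0, 265.2], [96.0, 262.9], [210.4, 253.1], [139.5, 261.9], [230.9, 232.3]]
1.3 [[71.3, 263.0], [209.3, 262.5], [102.8, 263.0], [209.3, 250.4], [141.9, 261.9], [230.7, 231.1]]
1.35 [[78.7, 263.1], [207.7, 259.6], [109.9, 263.1], [208.2, 247.7], [144.4, 261.9], [230.5, 229.9]]
```

```bash
cat >> h.py <<'E'
P0=[0.4653,0.2527,0.5487,0.0245]
def inv(X,p=P0):
    c,s=np.cos(p[2]),np.sin(p[2]);d=np.array(X)-[p[0],p[1],0];return np.array([c*d[0]+s*d[1],-s*d[0]+c*d[1],d[2]])*1e3
def back(n,uv,z):
    c=C[n];d=np.array([(uv[0]-c['cx'])/c['fx'],(uv[1]-c['cy'])/c['fy'],1]);o=-c['R'].T@c['t'];d=c['R'].T@d;return o+d*(z-o[2])/d[2]
def latch(l,e,ext=0):
    pin=np.array([-20*np.cos(l-.2),0,54+20*np.sin(l-.2)]);u=np.array([np.cos(e),0,np.sin(e)]);v=np.array([-np.sin(e),0,np.cos(e)])
    bar=pin+(88+ext)*u;return dict(pin=pin,bar=bar,grip=bar+10*u+20*v,pad=np.array([-45*np.cos(l)+9*np.sin(l),0,54+45*np.sin(l)+9*np.cos(l)]))
E
python3 - <<'E'
from h import *
for uv in [(290,195),(250,150),(310,200),(345,215),(205,190),(183,195)]:
    w=back("top",np.array(uv)/1.5625,0.0);print(uv,w.round(3),inv(w).round(0))
for uv in [(290,85),(217,90),(365,90),(300,160)]:
    w=back("top",np.array(uv)/1.5625,0.2);print(uv,w.round(3),inv(w).round(0))
s=sense();p=s['eef_pos'];R=Rt(s['ee_rot']);print(inv(p))
t=M(P0,[.145,0,.20])[0];plan(p,R,[(t,Rm(0,1,P0),4)])
E
```

```text
(290, 195) [0.757 0.266 0.   ] [ 256. -141.    0.]
(250, 150) [0.85  0.343 0.   ] [ 375. -124.    0.]
(310, 200) [0.746 0.227 0.   ] [ 226. -169.    0.]
(345, 215) [0.714 0.16  0.   ] [ 164. -209.    0.]
(205, 190) [0.772 0.43  0.   ] [354.  -8.   0.]
(183, 195) [0.763 0.473 0.   ] [369.  33.   0.]
(290, 85) [0.892 0.237 0.2  ] [ 356. -236.  200.]
(217, 90) [0.887 0.361 0.2  ] [ 416. -127.  200.]
(365, 90) [0.88  0.109 0.2  ] [ 279. -339.  200.]
(300, 160) [0.76  0.222 0.2  ] [ 235. -180.  200.]
[ 27.76736756  -4.7474554  259.28117228]
travel [[0.0148, 0.0013, 0.0293], [0.0295, 0.0026, 0.0587], [0.0443, 0.0039, 0.088], [0.0591, 0.0052, 0.1173]]
rot [[-0.001, -0.0, -0.0], [-0.002, -0.001, -0.0], [-0.003, -0.001, -0.0], [-0.005, -0.002, -0.001]]
```

>>> apply_moves(travel=[[0.01,0.001,0.03],[0.025,0.003,0.065],[0.045,0.005,0.1],[0.075,0.005,0.117],[0.115,0.005,0.117],[0.155,0.005,0.117],[0.195,0.005,0.117],[0.225,0.005,0.117],[0.241,0.005,0.117],[0.241,0.005,0.117]], rot=[[0,0,0],[-0.002,-0.001,0],[-0.005,-0.002,-0.001],[-0.005,-0.002,-0.001],[-0.005,-0.002,-0.001],[-0.005,-0.002,-0.001],[-0.005,-0.002,-0.001],[-0.005,-0.002,-0.001],[-0.005,-0.002,-0.001],[-0.005,-0.002,-0.001]])

```text
clock: 6.65
eef_pos: [0.5868, 0.3269, 0.0155]
ee_rot: [0.679, -0.192, 0.682, 0.191]
force: [-0.2, 0.1, 0.5]
finger_gap: 0.001
```

```bash
python3 - <<'E'
from h import *
s=sense();p=s['eef_pos'];R=Rt(s['ee_rot']);print(inv(p).round(1),s['force'].round(1),(R.inv()*Rm(0,1,P0)).as_rotvec().round(4))
E
```

```text
[ 1.423e+02 -1.000e-01  1.550e+01] [-0.2  0.1  0.5] [ 0.0005 -0.0044  0.0002]
```

>>> apply_moves(travel=[[0,0,-0.008],[0,0,-0.014],[0,0,-0.017],[0,0,-0.02],[0,0,-0.023],[0,0,-0.026],[0,0,-0.029],[0,0,-0.031]], rot=[[0,0,0],[0,0,0],[0,0,0],[0,0,0],[0,0,0],[0,0,0],[0,0,0],[0,0,0]])

```text
clock: 7.45
eef_pos: [0.5639, 0.3127, 0.0193]
ee_rot: [0.682, -0.191, 0.679, 0.192]
force: [5.2, 2.8, 2.5]
finger_gap: 0.001
```

```bash
python3 - <<'E'
from h import *
s=sense();p=s['eef_pos'];R=Rt(s['ee_rot']);print(inv(p).round(1),s['force'].round(1),(R.inv()*Rm(0,1,P0)).as_rotvec().round(4))
E
```

```text
[115.4  -0.2  19.3] [5.2 2.8 2.5] [0.0005 0.0043 0.0005]
```

>>> apply_moves(travel=[[0,0,-0.002],[0,0,-0.004],[0,0,-0.006],[0,0,-0.008],[0,0,-0.01],[0,0,-0.01]], rot=[[0,0,0],[0,0,0],[0,0,0],[0,0,0],[0,0,0],[0,0,0]])

```text
clock: 8.05
eef_pos: [0.5553, 0.3074, 0.0193]
ee_rot: [0.682, -0.192, 0.679, 0.192]
force: [3.6, 2.0, 2.9]
finger_gap: -0.006
```

```bash
python3 - <<'E'
from h import *
s=sense();p=s['eef_pos'];R=Rt(s['ee_rot']);print(inv(p).round(1),s['force'].round(1),(R.inv()*Rm(0,1,P0)).as_rotvec().round(4))
E
```

```text
[105.3  -0.2  19.3] [3.6 2.  2.9] [0.0005 0.004  0.0005]
```

>>> apply_moves(travel=[[0,0,-0.0015],[0,0,-0.003],[0,0,-0.004],[0,0,-0.005],[0,0,-0.006],[0,0,-0.0065]], rot=[[0,0,0],[0,0,0],[0,0,0],[0,0,0],[0,0,0],[0,0,0]])

```text
clock: 8.65
eef_pos: [0.5503, 0.3045, 0.0193]
ee_rot: [0.682, -0.191, 0.679, 0.192]
force: [7.2, 4.6, 0.6]
finger_gap: 0.001
```

```bash
python3 - <<'E'
from h import *
s=sense();p=s['eef_pos'];R=Rt(s['ee_rot']);print(inv(p).round(1),s['force'].round(1),(R.inv()*Rm(0,1,P0)).as_rotvec().round(4))
E
```

```text
[99.6 -0.2 19.3] [7.2 4.6 0.6] [0.0006 0.0051 0.0004]
```

Force rises (8.5 N). Continue in half-millimetres.

>>> apply_moves(travel=[[0,0,-0.0005],[0,0,-0.001],[0,0,-0.0015]], rot=[[0,0,0],[0,0,0],[0,0,0]])

```text
clock: 8.95
eef_pos: [0.5503, 0.3045, 0.0194]
ee_rot: [0.683, -0.191, 0.678, 0.192]
force: [10.4, 7.5, -3.1]
finger_gap: -0.002
```

```bash
python3 - <<'E'
from h import *
s=sense();p=s['eef_pos'];R=Rt(s['ee_rot']);print(inv(p).round(1),s['force'].round(1),(R.inv()*Rm(0,1,P0)).as_rotvec().round(4))
E
```

```text
[99.6 -0.1 19.4] [10.4  7.5 -3.1] [0.0006 0.0076 0.0003]
```

>>> apply_moves(travel=[[0,0,-0.001],[0,0,-0.002],[0,0,-0.002]], rot=[[0,0,0],[0,0,0],[0,0,0]])

```text
clock: 9.25
eef_pos: [0.5503, 0.3045, 0.0199]
ee_rot: [0.684, -0.191, 0.677, 0.193]
force: [13.1, 8.9, -4.5]
finger_gap: -0.003
```

```bash
python3 - <<'E'
from h import *
import cv2
s=sense();p=s['eef_pos'];R=Rt(s['ee_rot']);print(inv(p).round(1),s['force'].round(1),(R.inv()*Rm(0,1,P0)).as_rotvec().round(4))
im=snapshot("wrist")[:,:,::-1];cv2.imwrite("pics/c1.png",cv2.resize(im,(800,600)))
im=snapshot("scene")[:,:,::-1][195:300,150:290];cv2.imwrite("pics/c2.png",cv2.resize(im,None,fx=5.6,fy=5.6,interpolation=2))
E
```

```text
[99.6 -0.2 19.9] [13.1  8.9 -4.5] [0.0006 0.0111 0.0003]
```

View pics/c1.png

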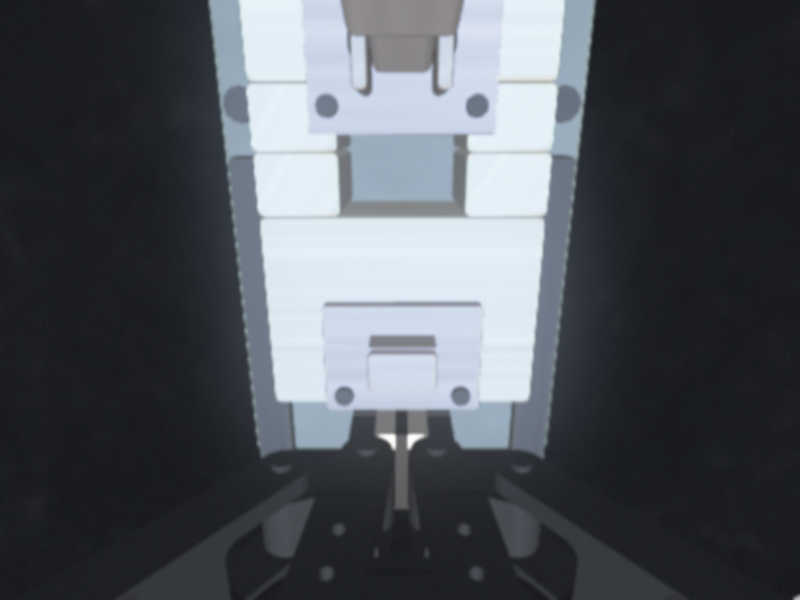

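View pics/c2.png

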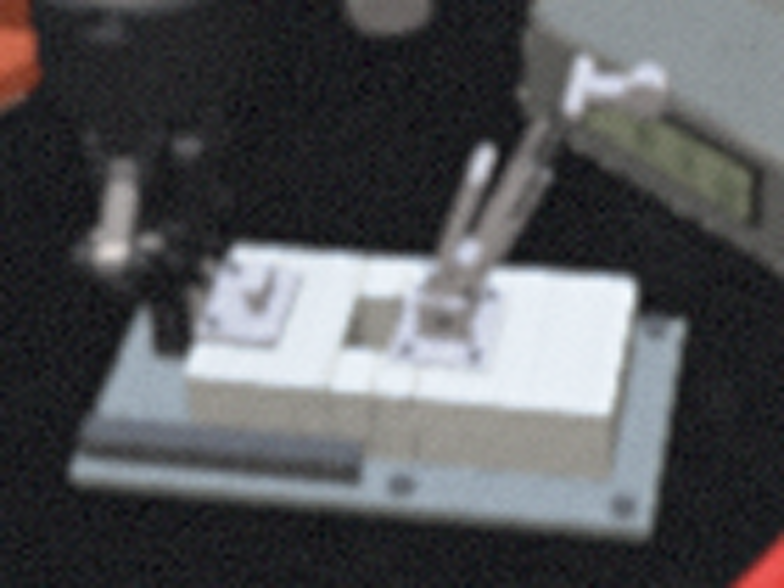

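```bash
python3 - <<'E'
from h import *
for l in(1.23,1.25,1.27): print(l,{k:v.round(1).tolist() for k,v in latch(l,3.25-l).items()})
E
```

```text
1.23 {'pin': [-10.3, 0.0, 71.1], 'bar': [-48.5, 0.0, 150.4], 'grip': [-70.9, 0.0, 150.7], 'pad': [-6.6, 0.0, 99.4]}
1.25 {'pin': [-10.0, 0.0, 71.3], 'bar': [-46.6, 0.0, 151.4], 'grip': [-68.9, 0.0, 152.1], 'pad': [-5.6, 0.0, 99.5]}
1.27 {'pin': [-9.6, 0.0, 71.5], 'bar': [-44.6, 0.0, 152.3], 'grip': [-66.9, 0.0, 153.5], 'pad': [-4.7, 0.0, 99.6]}
```

>>> apply_moves(travel=[[0,0,0.008],[0,0,0.018],[-0.03,0,0.02],[-0.075,0,0.02],[-0.12,0,0.02],[-0.165,0,0.01],[-0.205,0,-0.02],[-0.235,0,-0.06],[-0.24,0,-0.105],[-0.24,0,-0.12]], rot=[[0,0,0],[0,0,0],[0,0,0],[0,0,0],[0,0,0],[0,0,0],[0,0,0],[0,0,0],[0,0,0],[0,0,0]])

```text
clock: 10.35
eef_pos: [0.4396, 0.2368, 0.2595]
ee_rot: [0.68, -0.192, 0.681, 0.191]
force: [0.1, 0.2, 0.7]
finger_gap: -0.0
```

```bash
python3 - <<'E'
from h import *
s=sense();p=s['eef_pos'];R=Rt(s['ee_rot']);print(inv(p).round(1),s['force'].round(1),(R.inv()*Rm(0,1,P0)).as_rotvec().round(4),s['q'].round(2))
E
```

```text
[-3.020e+01 -1.000e-01  2.595e+02] [0.1 0.2 0.7] [ 0.0004 -0.0009  0.0005] [ 0.49  0.11 -0.23  1.23 -0.   -0.05]
```

>>> apply_moves(travel=[[0,0,-0.02],[0.02,0,-0.036],[0.04,0,-0.039],[0.04,0,-0.039],[0.04,0,-0.039]], rot=[[0,0,0],[0,0,0],[0,0,0],[0,0,0],[0,0,0]], grip=0.4)

```text
clock: 10.85
eef_pos: [0.409, 0.2181, 0.218]
ee_rot: [0.68, -0.192, 0.681, 0.191]
force: [-0.2, 0.4, 0.2]
finger_gap: 0.401
```

```bash
python3 - <<'E'
from h import *
import cv2
s=sense();p=s['eef_pos'];R=Rt(s['ee_rot']);print(s['finger_gap'],inv(p).round(1),s['force'].round(1),(R.inv()*Rm(0,1,P0)).as_rotvec().round(4))
tp=(p,s['ee_rot'])
im=snapshot("wrist")[:,:,::-1];cv2.imwrite("pics/d1.png",cv2.resize(im,(800,600)))
for k in("claw_grip","claw_bar","lever_pad","latch_pivot"):
    print(k,[(np.round(d['position'],1).tolist(),round(d['conf'],2)) for d in mark_of("wrist",k)[:2]])
for l in(1.2,1.23,1.25,1.27,1.3):
    d=latch(l,3.25-l);print(l,[proj("wrist",M(P0,d[k]/1e3),tp)[0][::-1].round(1).tolist() for k in('grip','bar','pad')])
E
```

```text
0.40118193153552134 [-6.61e+01 -2.00e-01  2.18e+02] [-0.2  0.4  0.2] [ 0.0005 -0.0016  0.0003]
claw_grip [([203.1, 256.0], 0.66)]
claw_bar [([232.7, 253.3], 0.63)]
lever_pad [([249.0, 255.8], 0.92)]
latch_pivot [([233.8, 256.4], 0.83)]
1.2 [[195.7, 257.1], [224.8, 257.0], [246.1, 256.8]]
1.23 [[200.5, 257.0], [229.3, 257.0], [247.5, 256.8]]
1.25 [[203.8, 257.0], [232.3, 257.0], [248.5, 256.8]]
1.27 [[207.1, 257.0], [235.3, 257.0], [249.4, 256.8]]
1.3 [[212.2, 257.0], [239.7, 257.0], [250.8, 256.8]]
```

View pics/d1.png

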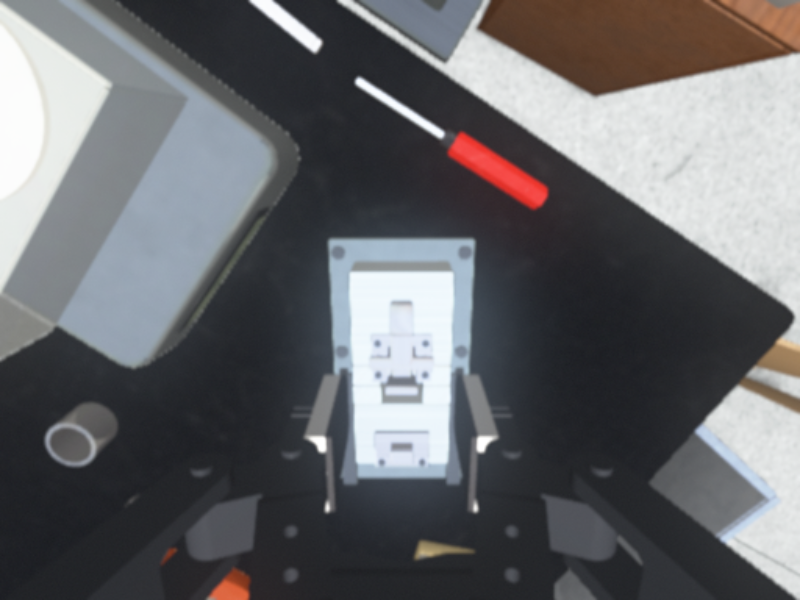

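>>> apply_moves(travel=[[0.02,0,-0.002],[0.04,0,-0.0025],[0.06,0,-0.0025],[0.072,0,-0.0025],[0.075,0,-0.0025],[0.075,0,-0.0025]], rot=[[0,0,0],[0,0,0],[0,0,0],[0,0,0],[0,0,0],[0,0,0]])

```text
clock: 11.7
eef_pos: [0.4073, 0.217, 0.1432]
ee_rot: [0.681, -0.192, 0.681, 0.192]
force: [-1.1, -0.2, 0.5]
finger_gap: 0.399
```

```bash
python3 - <<'E'
from h import *
import cv2
s=sense();p=s['eef_pos'];R=Rt(s['ee_rot']);print(s['finger_gap'],inv(p).round(1),s['force'].round(1),(R.inv()*Rm(0,1,P0)).as_rotvec().round(4))
tp=(p,s['ee_rot'])
im=snapshot("wrist")[:,:,::-1];cv2.imwrite("pics/e1.png",cv2.resize(im,(800,600)))
im=snapshot("scene")[:,:,::-1][155:295,160:320];cv2.imwrite("pics/e2.png",cv2.resize(im,None,fx=4.2,fy=4.2,interpolation=2))
E
```

```text
0.3990407367501176 [-68.1  -0.2 143.2] [-1.1 -0.2  0.5] [ 0.0005 -0.0002  0.0004]
```

View pics/e1.png

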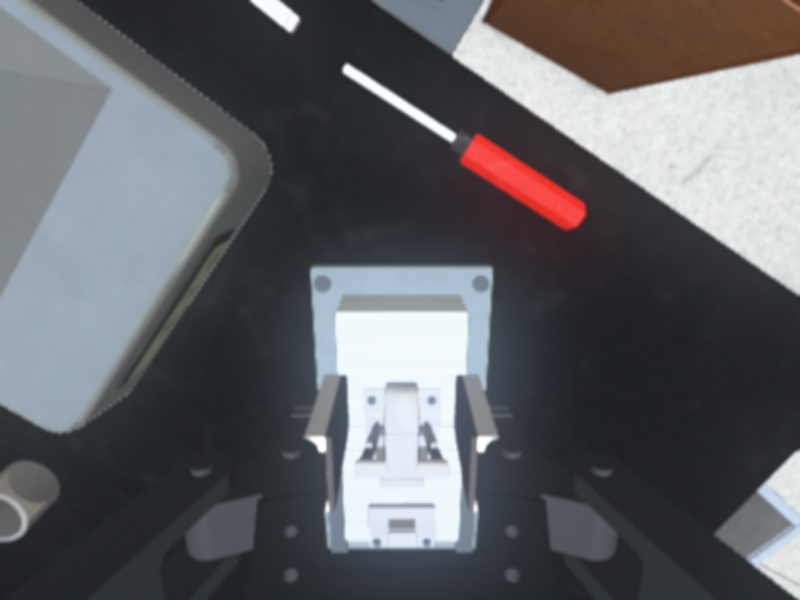

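View pics/e2.png

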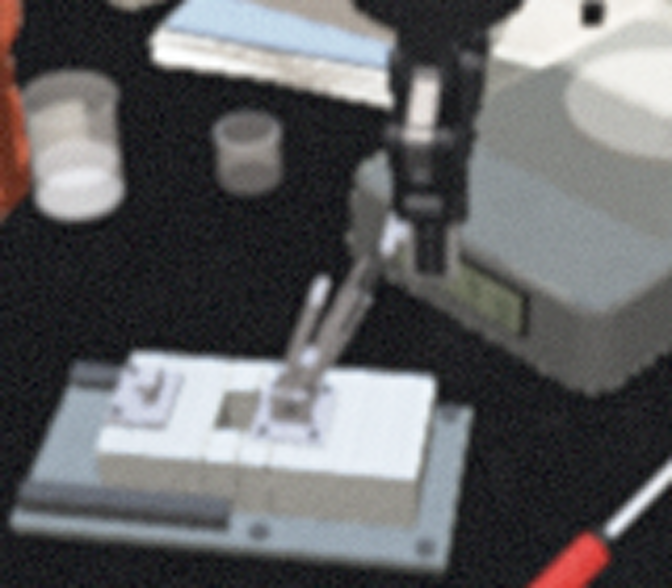

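>>> apply_moves(travel=[[0,0,0],[0,0,0],[0,0,0],[0,0,0],[0,0,0],[0,0,0]], rot=[[0,0,0],[0,0,0],[0,0,0],[0,0,0],[0,0,0],[0,0,0]], grip=0, squeeze=30)

```text
clock: 12.4
eef_pos: [0.4073, 0.217, 0.1434]
ee_rot: [0.681, -0.192, 0.68, 0.192]
force: [-1.8, -0.3, 5.6]
finger_gap: 0.105
```

```bash
python3 - <<'E'
from h import *
s=sense();p=s['eef_pos'];print(s['finger_gap'],inv(p).round(1),s['force'].round(1))
# plan swing: l const 1.25 at first, e from 2.0 down; cmd in mould relative to grip
l0=1.25
g0=latch(l0,2.0)['grip']
out=[]
for e in np.arange(2.0,-0.25,-0.1):
    d=latch(l0,e);out.append([round(e,2)]+np.round(d['grip']-g0,1)[[0,2]].tolist()+d['bar'].round(1)[[0,2]].tolist())
for o in out:print(o)
E
```

```text
0.10548104615487025 [-68.1  -0.2 143.4] [-1.8 -0.3  5.6]
[np.float64(2.0), 0.0, 0.0, -46.6, 151.4]
[np.float64(1.9), 8.4, 5.5, -38.4, 154.6]
[np.float64(1.8), 17.2, 10.1, -29.9, 157.0]
[np.float64(1.7), 26.5, 13.8, -21.3, 158.6]
[np.float64(1.6), 36.1, 16.6, -12.5, 159.3]
[np.float64(1.5), 46.0, 18.4, -3.7, 159.1]
[np.float64(1.4), 55.9, 19.2, 5.0, 158.1]
[np.float64(1.3), 65.9, 19.0, 13.6, 156.1]
[np.float64(1.2), 75.8, 17.8, 21.9, 153.4]
[np.float64(1.1), 85.6, 15.6, 30.0, 149.8]
[np.float64(1.0), 95.1, 12.5, 37.6, 145.4]
[np.float64(0.9), 104.2, 8.4, 44.8, 140.3]
[np.float64(0.8), 112.9, 3.4, 51.4, 134.5]
[np.float64(0.7), 121.0, -2.4, 57.4, 128.0]
[np.float64(0.6), 128.6, -8.9, 62.7, 121.0]
[np.float64(0.5), 135.4, -16.3, 67.3, 113.5]
[np.float64(0.4), 141.4, -24.2, 71.1, 105.6]
[np.float64(0.3), 146.7, -32.7, 74.1, 97.4]
[np.float64(0.2), 151.0, -41.7, 76.3, 88.8]
[np.float64(0.1), 154.5, -51.1, 77.6, 80.1]
[np.float64(-0.0), 157.0, -60.8, 78.0, 71.3]
[np.float64(-0.1), 158.5, -70.7, 77.6, 62.6]
[np.float64(-0.2), 159.0, -80.7, 76.3, 53.9]
```

>>> apply_moves(travel=[[-0.0035,0,0.005],[-0.0075,0,0.012],[-0.012,0,0.0215],[-0.0155,0,0.0315],[-0.018,0,0.0415],[-0.019,0,0.0515],[-0.0195,0,0.061],[-0.019,0,0.071],[-0.018,0,0.0765],[-0.0178,0,0.078]], rot=[[0,0,0],[0,0,0],[0,0,0],[0,0,0],[0,0,0],[0,0,0],[0,0,0],[0,0,0],[0,0,0],[0,0,0]])

```text
clock: 13.4
eef_pos: [0.4744, 0.2582, 0.1608]
ee_rot: [0.681, -0.192, 0.68, 0.192]
force: [-3.0, -2.5, -0.5]
finger_gap: 0.1
```

```bash
cat > st.py <<'E'
from h import *
import cv2,sys
s=sense();p=s['eef_pos'];R=Rt(s['ee_rot']);f=s['force'];c,sn=np.cos(P0[2]),np.sin(P0[2])
print(s['clock'],'gap',round(s['finger_gap'],3),'tcp',inv(p).round(1),'F mould',np.round([c*f[0]+sn*f[1],-sn*f[0]+c*f[1],f[2]],1),(R.inv()*Rm(0,1,P0)).as_rotvec().round(4))
np.save('pose.npy',np.r_[p,s['ee_rot']])
if len(sys.argv)>1:
    im=snapshot("wrist")[:,:,::-1]; a=cv2.resize(im,None,fx=1.2,fy=1.2)
    x=snapshot("scene")[:,:,::-1][155:295,150:310];x=cv2.resize(x,None,fx=4.5,fy=4.5,interpolation=2)
    cv2.imwrite(f"pics/{sys.argv[1]}_s.png",x[:600,:800]);cv2.imwrite(f"pics/{sys.argv[1]}_w.png",a)
E
python3 st.py f
```

```text
13.4 gap 0.1 tcp [ 1.060e+01 -1.000e-01  1.608e+02] F mould [-3.9 -0.6 -0.5] [0.0006 0.0004 0.0003]
```

View pics/f_s.png

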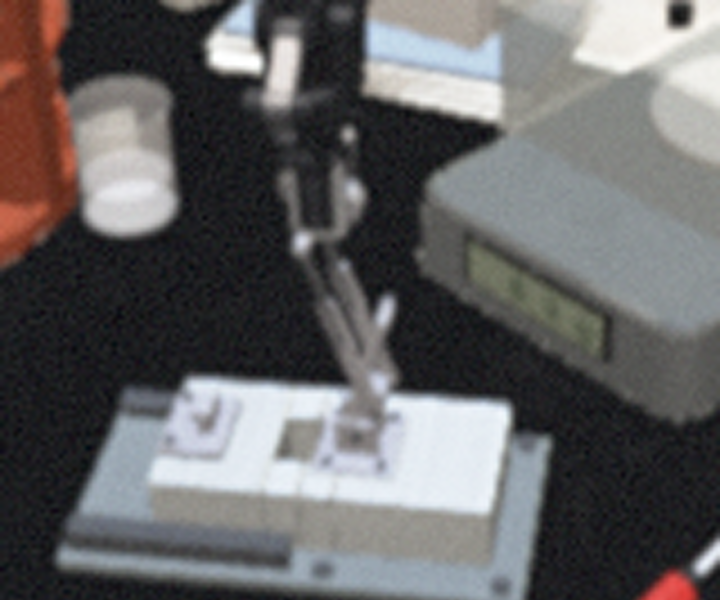

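>>> apply_moves(travel=[[0.002,0,0.0078],[0.005,0,0.0175],[0.009,0,0.027],[0.0138,0,0.036],[0.0195,0,0.0445],[0.026,0,0.0522],[0.0332,0,0.0593],[0.0412,0,0.0655],[0.0465,0,0.069],[0.0495,0,0.0707]], rot=[[0,0,0],[0,0,0],[0,0,0],[0,0,0],[0,0,0],[0,0,0],[0,0,0],[0,0,0],[0,0,0],[0,0,0]])

```text
clock: 14.5
eef_pos: [0.5344, 0.2948, 0.1107]
ee_rot: [0.681, -0.192, 0.681, 0.192]
force: [0.7, 1.1, 4.9]
finger_gap: 0.105
```

```bash
python3 st.py g; python3 - <<'E'
from h import *
b=np.load('pose.npy');tp=(b[:3],b[3:])
for n in("wrist","scene"):
  for k in("claw_grip","claw_bar","lever_pad","keeper"):
    print(n,k,[(np.round(d['position'],1).tolist(),round(d['conf'],2)) for d in mark_of(n,k)[:2]])
  for l,e in((1.25,.3),(1.35,.3),(1.45,.3),(1.25,.2)):
    d=latch(l,e);print(n,l,e,[proj(n,M(P0,d[k]/1e3),tp)[0][::-1].round(1).tolist() for k in('grip','bar','pad')],d['grip'])
E
```

```text
14.5 gap 0.105 tcp [ 8.090e+01 -1.000e-01  1.107e+02] F mould [1.2 0.5 4.9] [0.0005 0.0001 0.0004]
wrist claw_grip [([250.6, 257.2], 0.96)]
wrist claw_bar [([228.7, 253.0], 0.88)]
wrist lever_pad [([59.7, 256.0], 0.6)]
wrist keeper [([201.4, 259.4], 0.77)]
wrist 1.25 0.3 [[256.8, 257.1], [230.3, 257.1], [73.4, 257.5]] [ 77.76115084   0.         119.41617455]
wrist 1.35 0.3 [[261.1, 257.1], [234.0, 257.1], [83.9, 257.5]] [ 79.54282298   0.         120.32298884]
wrist 1.45 0.3 [[265.3, 257.1], [237.7, 257.1], [94.3, 257.4]] [ 81.40612455   0.         121.04740242]
wrist 1.25 0.2 [[255.5, 257.1], [227.4, 257.1], [73.4, 257.5]] [ 82.12171705   0.         110.41939049]
scene claw_grip [([216.0, 194.0], 0.59)]
scene claw_bar [([229.1, 190.0], 0.7), ([197.8, 218.9], 0.4)]
scene lever_pad [([231.4, 233.4], 0.94)]
scene keeper []
scene 1.25 0.3 [[219.2, 188.8], [228.5, 191.7], [230.9, 232.2]] [ 77.76115084   0.         119.41617455]
scene 1.35 0.3 [[218.7, 187.9], [228.0, 190.8], [230.5, 229.8]] [ 79.54282298   0.         120.32298884]
scene 1.45 0.3 [[218.4, 186.9], [227.6, 189.8], [230.4, 227.4]] [ 81.40612455   0.         121.04740242]
scene 1.25 0.2 [[222.8, 187.0], [231.8, 191.0], [230.9, 232.2]] [ 82.12171705   0.         110.41939049]
```

View pics/g_s.png

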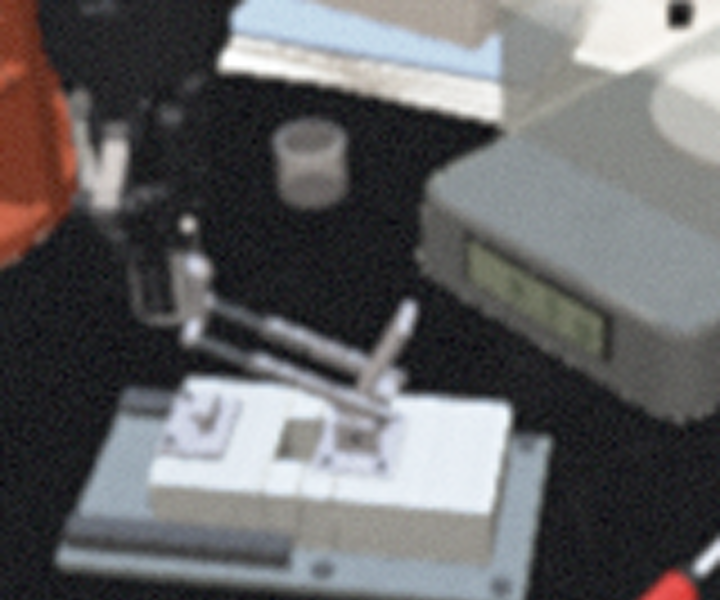

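View pics/g_w.png

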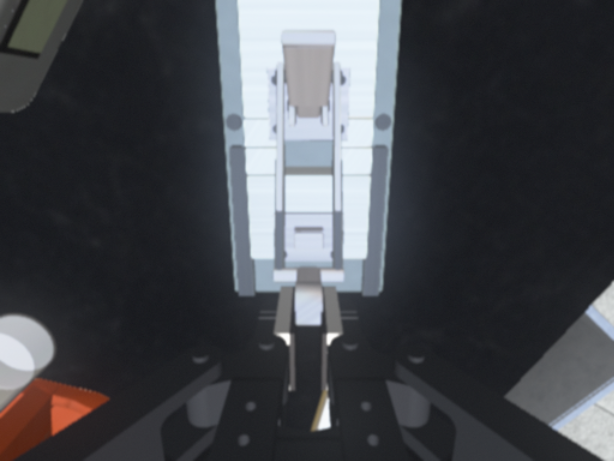

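```bash
python3 - <<'E'
from h import *
b=np.load('pose.npy');tp=(b[:3],b[3:])
for l in np.arange(1.05,1.6,.05):
    h=np.array([-np.cos(l),0,np.sin(l)]);n=np.array([np.sin(l),0,np.cos(l)]);pv=np.array([0,0,54])
    print(round(l,2),[(proj(c,M(P0,(pv+64*h+k*n)/1e3),tp)[0]).round(1).tolist() for c in("wrist","scene") for k in(9,0)])
E
```

```text
1.05 [[257.7, 22.4], [257.7, 2.9], [241.4, 225.6], [245.6, 227.8]]
1.1 [[257.7, 30.4], [257.7, 9.9], [239.8, 225.0], [244.1, 227.1]]
1.15 [[257.7, 38.6], [257.7, 17.3], [238.2, 224.5], [242.6, 226.4]]
1.2 [[257.7, 46.9], [257.7, 24.9], [236.6, 224.0], [241.0, 225.7]]
1.25 [[257.7, 55.4], [257.7, 32.8], [234.9, 223.6], [239.4, 225.1]]
1.3 [[257.6, 64.0], [257.7, 41.0], [233.2, 223.3], [237.8, 224.6]]
1.35 [[257.6, 72.5], [257.7, 49.2], [231.5, 223.0], [236.2, 224.2]]
1.4 [[257.6, 81.0], [257.6, 57.6], [229.9, 222.8], [234.5, 223.8]]
1.45 [[257.6, 89.4], [257.6, 66.0], [228.2, 222.6], [232.8, 223.5]]
1.5 [[257.6, 97.6], [257.6, 74.4], [226.5, 222.6], [231.2, 223.2]]
1.55 [[257.5, 105.7], [257.6, 82.8], [224.8, 222.6], [229.5, 223.0]]
```

```bash
python3 - <<'E'
from h import *
b=np.load('pose.npy');tp=(b[:3],b[3:])
for g in((77.3,115.6),(80.1,119.5)): print(g,[proj(c,M(P0,np.array([g[0],0,g[1]])/1e3),tp)[0].round(1).tolist() for c in("wrist","scene")])
obs={"wrist":{'bar':(253,228.7),'grip':(257.2,250.6)},"scene":{'bar':(190,229.1),'grip':(194,216)}}
def f(x,l=None):
    r=[]
    d=latch(x[0],x[1],x[2])
    for c in obs:
        for k in obs[c]:
            r+=list((proj(c,M(P0,d[k]/1e3),tp)[0]-obs[c][k])*([.3,1] if c=="wrist" else [1,1]))
    r.append((x[2])/3); r.append((x[0]-1.15)/.03);return r
s=least_squares(f,[1.15,.3,0]);print(s.x,s.fun.round(1)); print(latch(*s.x))
E
python3 - <<'E'
import cv2
a=cv2.imread('pics/g_w.png')[180:400,200:420];cv2.imwrite('pics/g3.png',cv2.resize(a,None,fx=2.7,fy=2.7))
E
```

```text
(77.3, 115.6) [[257.1, 252.1], [189.2, 220.8]]
(80.1, 119.5) [[257.1, 261.2], [187.6, 219.1]]
[ 1.1461265   0.37637204 -0.06015413] [ 1.2 -1.2 -0.   1.1  3.5 -2.6 -2.5  1.1 -0.  -0.1]
{'pin': array([-11.69658967,   0.        ,  70.22312517]), 'bar': array([ 70.08783695,   0.        , 102.54531652]), 'grip': array([ 72.03690154,   0.        , 124.8208894 ]), 'pad': array([-10.34032479,   0.        ,  98.71104655])}
```

View pics/g3.png

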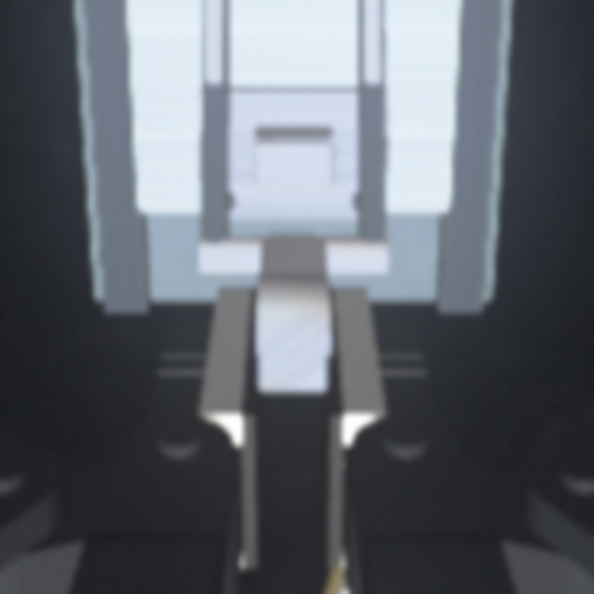

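```bash
python3 - <<'E'
from h import *
H=C["wrist"]["hand_eye"];c=C["wrist"]
for t in [(0,0,-11),(0,0,11),(-19,0,-11),(-38,0,-11),(-8.8,0,-.8),(-4.9,0,-3.6),(-16.8,0,-.8),(-8.8,0,7.2),(-8.8,0,-8.8)]:
    q=(np.array(t)/1e3-H[:3,3])@H[:3,:3];v=c["fy"]*q[1]/q[2]+c["cy"]
    print(t,round(v,1),'crop y',round((v*1.2-180)*2.7))
E
```

```text
(0, 0, -11) 234.1 crop y 272
(0, 0, 11) 272.5 crop y 397
(-19, 0, -11) 252.9 crop y 333
(-38, 0, -11) 277.3 crop y 412
(-8.8, 0, -0.8) 261.3 crop y 361
(-4.9, 0, -3.6) 252.1 crop y 331
(-16.8, 0, -0.8) 270.3 crop y 390
(-8.8, 0, 7.2) 275.7 crop y 407
(-8.8, 0, -8.8) 246.4 crop y 312
```

>>> apply_moves(travel=[[0,0,0],[0,0,0],[0.003,0,0.0025],[0.008,0,0.0055],[0.0143,0,0.0088],[0.019,0,0.011],[0.0235,0,0.0128],[0.0265,0,0.0138]], rot=[[0,0,0],[0,0,0],[0,0,0],[0,0,0],[0,0,0],[0,0,0],[0,0,0],[0,0,0]], grip=0, squeeze=60)

```text
clock: 15.8
eef_pos: [0.5458, 0.3017, 0.0841]
ee_rot: [0.68, -0.192, 0.681, 0.192]
force: [-3.2, -0.9, 3.9]
finger_gap: 0.097
```

```bash
python3 st.py i; python3 - <<'E'
import cv2
a=cv2.imread('pics/i_w.png')[:400,160:460];cv2.imwrite('pics/i3.png',cv2.resize(a,None,fx=1.5,fy=1.5))
E
```

```text
15.8 gap 0.097 tcp [94.3 -0.1 84.1] F mould [-3.2  0.9  3.9] [ 0.0005 -0.0006  0.0004]
```

View pics/i3.png

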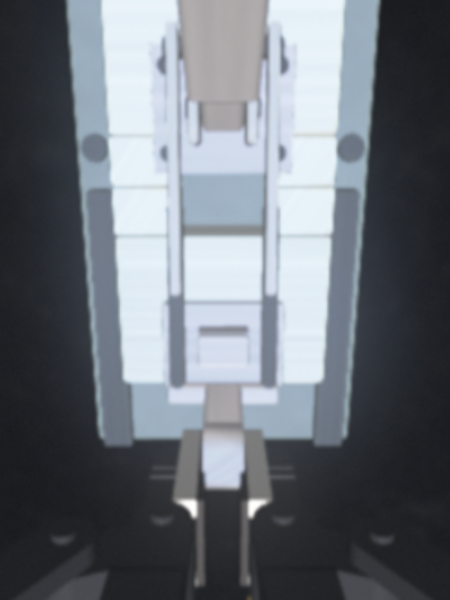

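View pics/i_s.png

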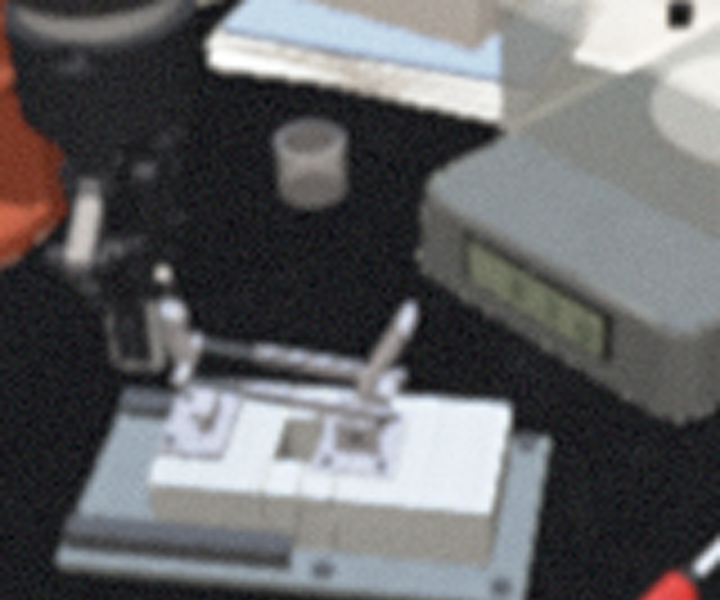

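```bash
python3 - <<'E'
from h import *
b=np.load('pose.npy');t=inv(b[:3])
def sp(X): 
    v=proj("scene",M(P0,np.array(X)/1e3))[0]; return ((v-[150,155])*4.5).round(0).tolist()
for nm,d in dict(tcp=(0,0,0),tip_nx=(-11,8,4.5),tip_px=(11,8,4.5),tip_nx_out=(-11,15,4.5),tip_px_out=(11,15,4.5),pad_nx30=(-11,15,34),disc_lo=(-3.6,5,4.9),disc_hi=(-.8,5,8.8)).items(): print(nm,sp(t+np.array(d)))
for l,e in((1.14,0.05),(1.14,.1),(1.14,.0)):
    d=latch(l,e);print(e,{k:(v.round(1).tolist(),sp(v)) for k,v in d.items()}, sp(d['grip']+[0,5,0]))
E
python3 - <<'E'
import cv2
a=cv2.imread('pics/i_s.png')[180:480,0:300];cv2.imwrite('pics/i4.png',cv2.resize(a,None,fx=2,fy=2,interpolation=2))
E
```

```text
tcp [146.0, 351.0]
tip_nx [164.0, 356.0]
tip_px [115.0, 352.0]
tip_nx_out [160.0, 366.0]
tip_px_out [110.0, 362.0]
pad_nx30 [153.0, 312.0]
disc_lo [149.0, 350.0]
disc_hi [142.0, 342.0]
0.05 {'pin': ([-11.8, 0.0, 70.2], [386.0, 396.0]), 'bar': ([76.1, 0.0, 74.5], [188.0, 371.0]), 'grip': ([85.1, 0.0, 95.0], [163.0, 333.0]), 'pad': ([-10.6, 0.0, 98.6], [381.0, 344.0])} [160.0, 340.0]
0.1 {'pin': ([-11.8, 0.0, 70.2], [386.0, 396.0]), 'bar': ([75.8, 0.0, 78.9], [188.0, 364.0]), 'grip': ([83.7, 0.0, 99.8], [165.0, 324.0]), 'pad': ([-10.6, 0.0, 98.6], [381.0, 344.0])} [162.0, 331.0]
0.0 {'pin': ([-11.8, 0.0, 70.2], [386.0, 396.0]), 'bar': ([76.2, 0.0, 70.2], [189.0, 379.0]), 'grip': ([86.2, 0.0, 90.2], [162.0, 341.0]), 'pad': ([-10.6, 0.0, 98.6], [381.0, 344.0])} [159.0, 349.0]
```

View pics/i4.png

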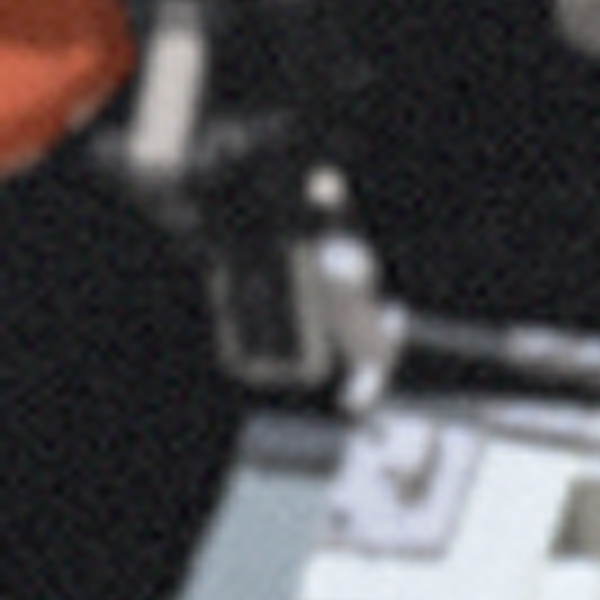

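>>> apply_moves(travel=[[0,0,0.001],[-0.0003,0,0.002],[-0.0005,0,0.003],[-0.0005,0,0.003]], rot=[[0,0,0],[0,0,0],[0,0,0],[0,0,0]])

```text
clock: 16.3
eef_pos: [0.5467, 0.3023, 0.0847]
ee_rot: [0.679, -0.192, 0.682, 0.191]
force: [-5.3, -2.3, 1.7]
finger_gap: 0.093
```

```bash
python3 st.py j; python3 - <<'E'
import cv2,numpy as np
o=[]
for k in 'ij':
    a=cv2.imread(f'pics/{k}_s.png')[220:440,90:450];o.append(cv2.resize(a,None,fx=2,fy=1.35,interpolation=2))
cv2.imwrite('pics/j4.png',np.vstack(o))
o=[]
for k in 'ij':
    a=cv2.imread(f'pics/{k}_w.png')[0:340,210:410];o.append(cv2.resize(a,None,fx=1.7,fy=1.7,interpolation=2))
cv2.imwrite('pics/j5.png',np.hstack(o))
E
```

```text
16.3 gap 0.093 tcp [95.4 -0.1 84.7] F mould [-5.7  0.9  1.7] [ 0.0005 -0.0036  0.0004]
```

View pics/j4.png

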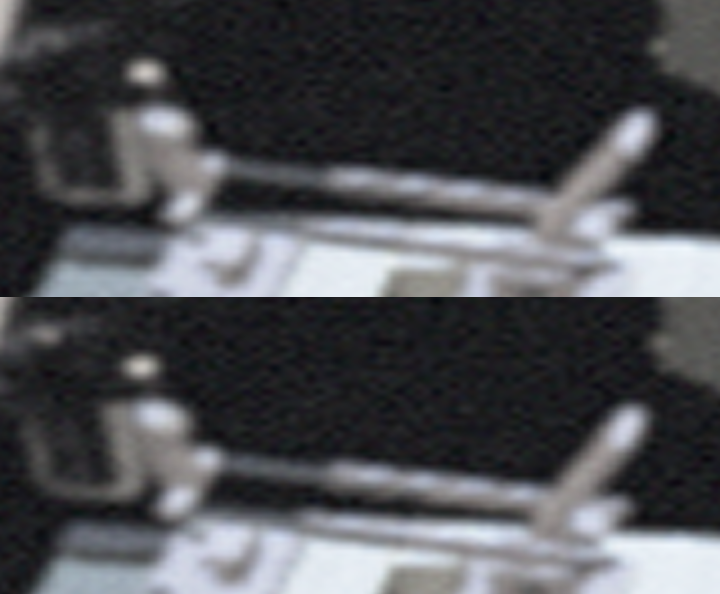

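View pics/j5.png

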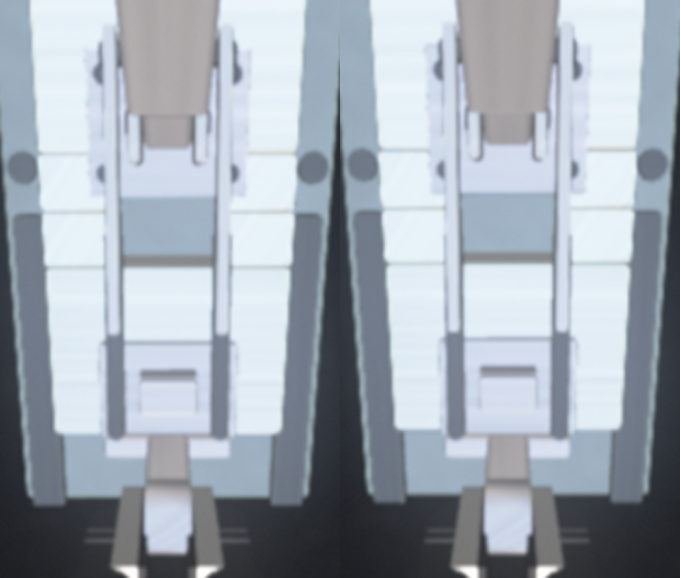

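```bash
cat > est.py <<'E'
from h import *
def est(l0=None,verbose=1):
    b=np.load('pose.npy');tp=(b[:3],b[3:]);obs=[]
    for n in("wrist","scene"):
        for k in("claw_bar","lever_pad","claw_grip"):
            r=mark_of(n,k)
            if r and r[0]['conf']>.45: obs.append((n,k,np.array(r[0]['position'])[::-1],r[0]['conf']))
    K=dict(claw_bar='bar',lever_pad='pad',claw_grip='grip')
    def f(x):
        d=latch(*x);r=[]
        for n,k,q,c in obs: r+=list((proj(n,M(P0,d[K[k]]/1e3),tp)[0]-q)/(1.5 if k!='claw_grip' else 3))
        return r+[x[2]/.5]
    s=least_squares(f,[1.3,.1,0],loss='soft_l1')
    if verbose: print([(o[0],o[1],o[2].round(1).tolist(),round(o[3],2)) for o in obs])
    print('l,e,ext',s.x.round(3),s.fun.round(1));return s.x
if __name__=="__main__": 
    x=est();print({k:v.round(1).tolist() for k,v in latch(*x).items()}, inv(np.load('pose.npy')[:3]))
E
python3 est.py
```

```text
[('wrist', 'claw_bar', [256.2, 220.0], 0.57), ('wrist', 'lever_pad', [254.8, 10.3], 0.72), ('wrist', 'claw_grip', [254.1, 251.8], 0.74), ('scene', 'lever_pad', [234.9, 230.8], 0.94), ('scene', 'claw_grip', [188.5, 236.3], 0.49)]
l,e,ext [1.118 0.241 0.29 ] [ 0.7 -0.7  2.1  0.3  1.1 -0.3  0.2  0.5  0.1 -4.8  0.6]
{'pin': [-12.1, 0.0, 69.9], 'bar': [73.6, 0.0, 91.0], 'grip': [78.5, 0.0, 112.8], 'pad': [-11.6, 0.0, 98.4]} [95.37685844 -0.13816022 84.67397673]
```

```bash
cat > rig.py <<'E'
from h import *
def rig(l0,e0,seq,pitch0=0.):
    """rigid moves of tool with claw; prints rows in tool frame at current pitch0"""
    D0=latch(l0,e0)['grip']; b=np.load('pose.npy');T0=inv(b[:3]);r=D0-T0;tr=[];ro=[]
    for l,e in seq:
        d=latch(l,e);D=d['grip'];f=e-e0;c,s=np.cos(f),np.sin(f)
        rr=np.array([c*r[0]-s*r[2],0,s*r[0]+c*r[2]]);T=D-rr;dl=T-T0
        # tool axes at pitch0: tx=(sin,-cos) tz=(cos,sin)
        cp,sp=np.cos(pitch0),np.sin(pitch0)
        tr.append([round((dl[0]*sp-dl[2]*cp)/1e3,4),0,round((dl[0]*cp+dl[2]*sp)/1e3,4)]);
        rv=(Rm(pitch0).inv()*Rm(pitch0+f)).as_rotvec();ro.append(rv.round(3).tolist())
        print(round(l,2),round(e,2),'bar',d['bar'].round(1),'tcp',T.round(1))
    print(tr);print(ro)
E
python3 -c "
from rig import *
n=10
L=np.linspace(1.14,1.46,n+1)[1:];E=np.linspace(.2,-.05,n+1)[1:]
rig(1.14,.2,list(zip(L,E)))"
```

```text
1.17 0.18 bar [75.4  0.  85.8] tcp [96.2  0.  82.4]
1.2 0.15 bar [76.3  0.  84. ] tcp [97.  0. 80.]
1.24 0.12 bar [77.1  0.  82.2] tcp [97.8  0.  77.7]
1.27 0.1 bar [77.9  0.  80.3] tcp [98.4  0.  75.3]
1.3 0.08 bar [78.7  0.  78.4] tcp [99.1  0.  72.9]
1.33 0.05 bar [79.4  0.  76.5] tcp [99.6  0.  70.4]
1.36 0.02 bar [80.1  0.  74.6] tcp [100.2   0.   68. ]
1.4 0.0 bar [80.7  0.  72.6] tcp [100.6   0.   65.6]
1.43 -0.02 bar [81.3  0.  70.6] tcp [101.    0.   63.1]
1.46 -0.05 bar [81.8  0.  68.6] tcp [101.3   0.   60.6]
[[np.float64(0.0023), 0, np.float64(0.0009)], [np.float64(0.0047), 0, np.float64(0.0016)], [np.float64(0.007), 0, np.float64(0.0024)], [np.float64(0.0094), 0, np.float64(0.0031)], [np.float64(0.0118), 0, np.float64(0.0037)], [np.float64(0.0142), 0, np.float64(0.0043)], [np.float64(0.0167), 0, np.float64(0.0048)], [np.float64(0.0191), 0, np.float64(0.0052)], [np.float64(0.0216), 0, np.float64(0.0056)], [np.float64(0.0241), 0, np.float64(0.0059)]]
[[0.0, 0.025, -0.0], [0.0, 0.05, 0.0], [0.0, 0.075, -0.0], [0.0, 0.1, 0.0], [0.0, 0.125, 0.0], [-0.0, 0.15, 0.0], [-0.0, 0.175, 0.0], [-0.0, 0.2, 0.0], [-0.0, 0.225, -0.0], [0.0, 0.25, 0.0]]
```

>>> apply_moves(travel=[[0.0023,0,0.001],[0.0047,0,0.0017],[0.007,0,0.0025],[0.0094,0,0.0032],[0.0118,0,0.0038],[0.0118,0,0.0038]], rot=[[0,0.025,0],[0,0.05,0],[0,0.075,0],[0,0.1,0],[0,0.125,0],[0,0.125,0]])

```text
clock: 17.3
eef_pos: [0.5506, 0.3047, 0.0726]
ee_rot: [0.635, -0.204, 0.723, 0.179]
force: [-4.5, -2.9, 2.5]
finger_gap: 0.093
```

```bash
python3 st.py k; python3 est.py;cat > cmp.py <<'E'
import cv2,numpy as np,sys
a,b=sys.argv[1:3]
o=[];q=[]
for k in (a,b):
    x=cv2.imread(f'pics/{k}_s.png')[220:440,90:450];x=cv2.resize(x,None,fx=1.2,fy=1.2,interpolation=2)
    y=cv2.imread(f'pics/{k}_w.png')[0:340,210:410];y=cv2.resize(y,None,fx=.82,fy=.82,interpolation=2)
    h=max(x.shape[0],y.shape[0]);x=cv2.copyMakeBorder(x,0,h-x.shape[0],0,0,0);y=cv2.copyMakeBorder(y,0,h-y.shape[0],0,0,0)
    o.append(np.hstack([x,y]))
v=np.vstack(o);print(v.shape);cv2.imwrite(f'pics/cmp_{a}{b}.png',v)
E
python3 cmp.py j k
```

```text
17.3 gap 0.093 tcp [99.9 -0.1 72.6] F mould [-5.4 -0.1  2.5] [ 0.0005 -0.1288  0.0004]
[('wrist', 'claw_bar', [257.4, 217.5], 0.62), ('wrist', 'lever_pad', [255.5, 18.7], 0.94), ('wrist', 'claw_grip', [256.2, 254.6], 0.69), ('scene', 'claw_bar', [230.2, 229.4], 0.57), ('scene', 'lever_pad', [230.2, 229.1], 0.91)]
l,e,ext [ 1.33   0.251 -0.282] [ -0.    2.4   1.6  -0.2   0.4  -1.5 -26.3   0.3   0.1   1.   -0.6]
{'pin': [-8.5, 0.0, 72.1], 'bar': [76.4, 0.0, 93.8], 'grip': [81.2, 0.0, 115.7], 'pad': [-2.0, 0.0, 99.8]} [99.91858556 -0.13440927 72.61773541]
(558, 596, 3)
```

View pics/cmp_jk.png

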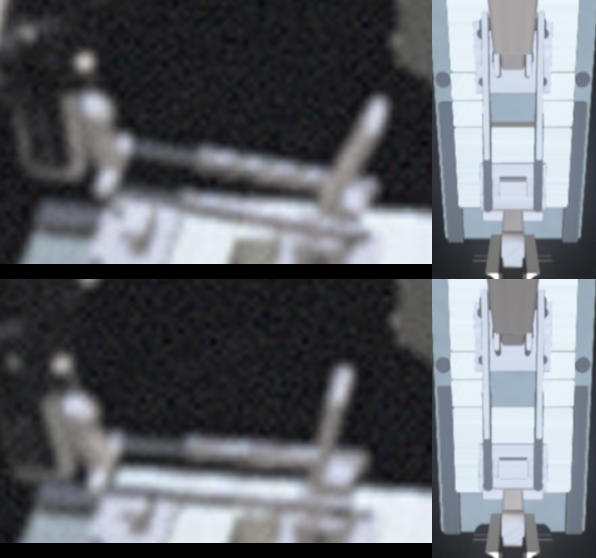

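```bash
python3 - <<'E'
from h import *
b=np.load('pose.npy');tp=(b[:3],b[3:])
for l in(1.28,1.33,1.4):
  for e in(0,.05,.1,.15): 
    d=latch(l,e);print(l,e,[proj("scene",M(P0,(d[k]+o)/1e3))[0].round(1).tolist() for k,o in(('bar',[0,15,0]),('bar',[0,-15,0]),('grip',[0,5,0]))],proj("wrist",M(P0,d['bar']/1e3),tp)[0].round(1).tolist(),proj("wrist",M(P0,d['pad']/1e3),tp)[0].round(1).tolist())
    
E
python3 - <<'E'
import cv2
a=cv2.imread('pics/k_s.png')[200:440,90:450];cv2.imwrite('pics/k4.png',cv2.resize(a,None,fx=2.2,fy=2.2,interpolation=2))
a=cv2.imread('pics/k_w.png')[180:400,200:420];cv2.imwrite('pics/k5.png',cv2.resize(a,None,fx=2.7,fy=2.7,interpolation=2))
E
```

```text
1.28 0 [[188.7, 243.5], [192.6, 233.8], [184.1, 231.8]] [257.3, 212.9] [257.9, 11.8]
1.28 0.05 [[188.5, 241.7], [192.5, 232.1], [184.4, 229.8]] [257.3, 215.0] [257.9, 11.8]
1.28 0.1 [[188.5, 240.0], [192.5, 230.4], [184.8, 227.9]] [257.3, 216.7] [257.9, 11.8]
1.28 0.15 [[188.5, 238.3], [192.5, 228.6], [185.4, 226.1]] [257.3, 218.1] [257.9, 11.8]
1.33 0 [[188.2, 243.3], [192.2, 233.6], [183.6, 231.6]] [257.3, 214.9] [257.9, 18.5]
1.33 0.05 [[188.0, 241.5], [192.0, 231.9], [183.9, 229.6]] [257.3, 217.0] [257.9, 18.5]
1.33 0.1 [[188.0, 239.8], [192.0, 230.1], [184.3, 227.7]] [257.3, 218.8] [257.9, 18.5]
1.33 0.15 [[188.0, 238.0], [192.1, 228.4], [184.9, 225.8]] [257.3, 220.2] [257.9, 18.5]
1.4 0 [[187.5, 243.0], [191.5, 233.3], [182.9, 231.3]] [257.3, 217.7] [257.9, 27.9]
1.4 0.05 [[187.4, 241.2], [191.4, 231.6], [183.2, 229.3]] [257.3, 219.9] [257.9, 27.9]
1.4 0.1 [[187.3, 239.5], [191.4, 229.9], [183.7, 227.4]] [257.3, 221.7] [257.9, 27.9]
1.4 0.15 [[187.4, 237.8], [191.4, 228.2], [184.2, 225.5]] [257.3, 223.3] [257.9, 27.9]
```

View pics/k4.png

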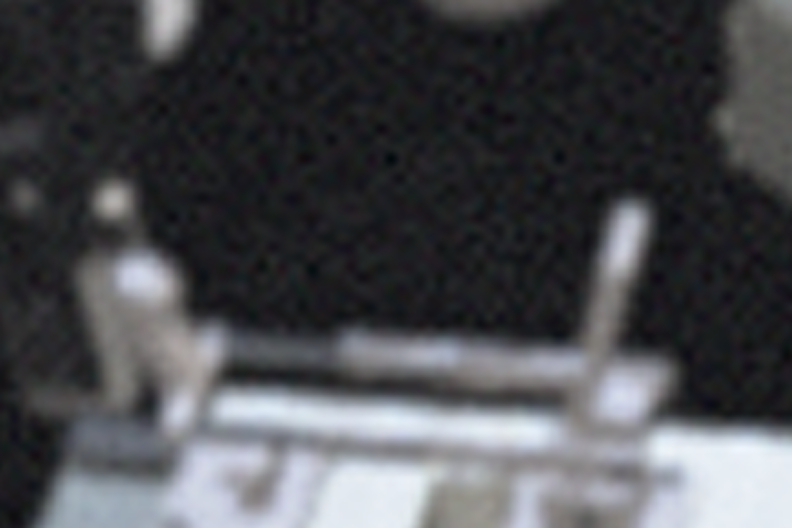

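View pics/k5.png

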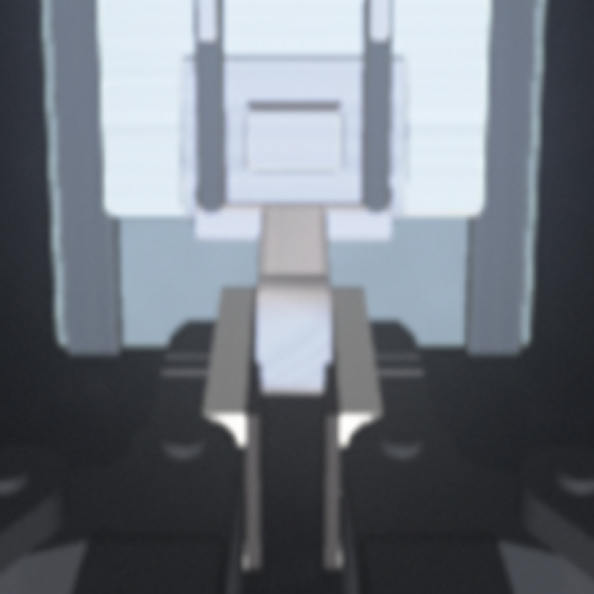

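```bash
python3 -c "
from rig import *
n=8
L=np.linspace(1.33,1.54,n+1)[1:];E=np.linspace(.06,-.10,n+1)[1:]
rig(1.33,.06,list(zip(L,E)),-.129)"
```

```text
1.36 0.04 bar [79.9  0.  75.8] tcp [100.4   0.   70.7]
1.38 0.02 bar [80.4  0.  74.3] tcp [100.8   0.   68.7]
1.41 0.0 bar [80.9  0.  72.7] tcp [101.2   0.   66.7]
1.44 -0.02 bar [81.4  0.  71.1] tcp [101.6   0.   64.7]
1.46 -0.04 bar [81.8  0.  69.5] tcp [101.9   0.   62.7]
1.49 -0.06 bar [82.3  0.  67.9] tcp [102.1   0.   60.7]
1.51 -0.08 bar [82.6  0.  66.3] tcp [102.4   0.   58.7]
1.54 -0.1 bar [83.   0.  64.7] tcp [102.6   0.   56.7]
[[np.float64(0.0019), 0, np.float64(0.0007)], [np.float64(0.0038), 0, np.float64(0.0014)], [np.float64(0.0057), 0, np.float64(0.002)], [np.float64(0.0076), 0, np.float64(0.0026)], [np.float64(0.0095), 0, np.float64(0.0032)], [np.float64(0.0115), 0, np.float64(0.0037)], [np.float64(0.0135), 0, np.float64(0.0042)], [np.float64(0.0154), 0, np.float64(0.0047)]]
[[-0.0, 0.02, -0.0], [0.0, 0.04, 0.0], [0.0, 0.06, 0.0], [-0.0, 0.08, 0.0], [0.0, 0.1, -0.0], [0.0, 0.12, -0.0], [0.0, 0.14, -0.0], [0.0, 0.16, 0.0]]
```

>>> apply_moves(travel=[[0.0019,0,0.0007],[0.0038,0,0.0014],[0.0057,0,0.002],[0.0076,0,0.0026],[0.0095,0,0.0032],[0.0115,0,0.0037],[0.0135,0,0.0042],[0.0154,0,0.0047],[0.0154,0,0.0047]], rot=[[0,0.02,0],[0,0.04,0],[0,0.06,0],[0,0.08,0],[0,0.1,0],[0,0.12,0],[0,0.14,0],[0,0.16,0],[0,0.16,0]])

```text
clock: 18.6
eef_pos: [0.5536, 0.3065, 0.0572]
ee_rot: [0.576, -0.217, 0.771, 0.162]
force: [-3.7, -2.7, 3.0]
finger_gap: 0.092
```

```bash
python3 st.py m; python3 est.py; python3 - <<'E'
from h import *
import cv2
for l in(1.45,1.5,1.55):
  for e in(-.15,-.1,-.05): 
    d=latch(l,e);print(l,e,[proj("scene",M(P0,(d[k]+o)/1e3))[0].round(1).tolist() for k,o in(('bar',[0,15,0]),('bar',[0,-15,0]),('grip',[0,5,0]),('pad',[0,0,0]))])
a=cv2.imread('pics/m_s.png')[200:440,90:450];cv2.imwrite('pics/m4.png',cv2.resize(a,None,fx=2.2,fy=2.2,interpolation=2))
E
```

```text
18.6 gap 0.092 tcp [ 1.034e+02 -1.000e-01  5.720e+01] F mould [-4.6 -0.4  3. ] [ 0.0005 -0.2867  0.0004]
[('wrist', 'claw_bar', [253.3, 219.9], 0.81), ('wrist', 'lever_pad', [254.7, 27.8], 0.83), ('wrist', 'claw_grip', [256.8, 253.2], 0.65), ('scene', 'claw_bar', [188.2, 247.3], 0.7), ('scene', 'lever_pad', [222.3, 231.2], 0.91), ('scene', 'claw_grip', [176.5, 234.5], 0.73)]
l,e,ext [ 1.589 -0.12   0.521] [ 2.7 -1.   2.1  0.5  0.2 -0.5  0.1 -3.7  1.3 -0.5  1.6 -0.2  1. ]
{'pin': [-3.6, 0.0, 73.7], 'bar': [84.3, 0.0, 63.1], 'grip': [96.6, 0.0, 81.7], 'pad': [9.8, 0.0, 98.8]} [103.39266826  -0.13266624  57.19173624]
1.45 -0.15 [[188.2, 248.0], [192.1, 238.3], [182.3, 237.0], [227.4, 230.4]]
1.45 -0.1 [[187.7, 246.3], [191.7, 236.6], [182.2, 235.0], [227.4, 230.4]]
1.45 -0.05 [[187.3, 244.6], [191.3, 234.9], [182.2, 233.1], [227.4, 230.4]]
1.5 -0.15 [[187.7, 247.9], [191.7, 238.1], [181.8, 236.8], [226.3, 230.4]]
1.5 -0.1 [[187.2, 246.1], [191.2, 236.4], [181.7, 234.9], [226.3, 230.4]]
1.5 -0.05 [[186.8, 244.4], [190.8, 234.7], [181.8, 232.9], [226.3, 230.4]]
1.55 -0.15 [[187.2, 247.7], [191.2, 238.0], [181.3, 236.7], [225.1, 230.4]]
1.55 -0.1 [[186.7, 246.0], [190.7, 236.3], [181.2, 234.7], [225.1, 230.4]]
1.55 -0.05 [[186.3, 244.3], [190.4, 234.6], [181.3, 232.8], [225.1, 230.4]]
```

View pics/m4.png

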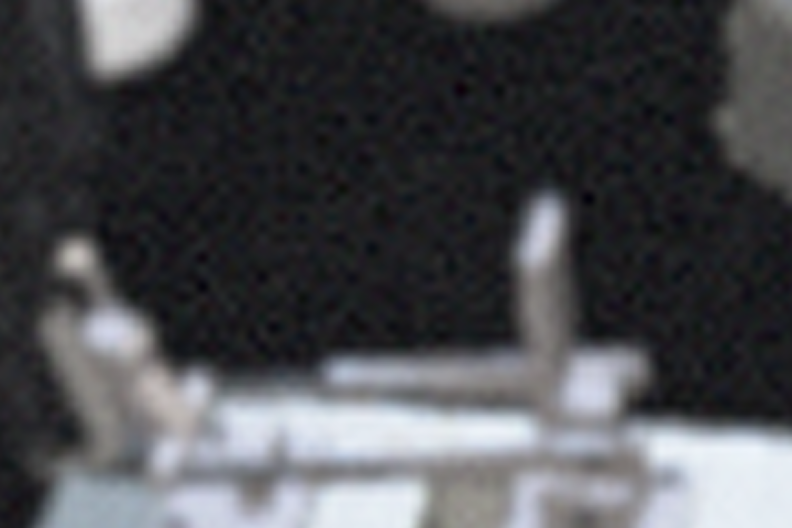

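View pics/m_w.png

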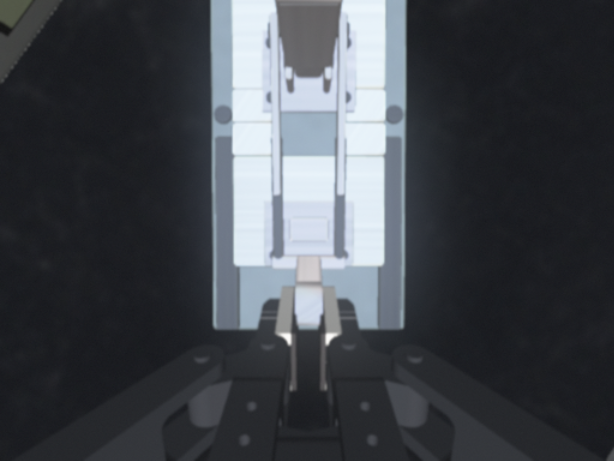

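```bash
python3 -c "
from rig import *
n=8
E=np.linspace(-.12,-.29,n+1)[1:]
rig(1.59,-.12,[(1.59,e) for e in E],-.287)"
```

```text
1.59 -0.14 bar [83.5  0.  61.3] tcp [103.    0.   54.9]
1.59 -0.16 bar [83.2  0.  59.4] tcp [102.6   0.   52.7]
1.59 -0.18 bar [82.9  0.  57.6] tcp [102.1   0.   50.4]
1.59 -0.2 bar [82.6  0.  55.8] tcp [101.6   0.   48.2]
1.59 -0.23 bar [82.2  0.  53.9] tcp [101.    0.   45.9]
1.59 -0.25 bar [81.7  0.  52.1] tcp [100.4   0.   43.7]
1.59 -0.27 bar [81.2  0.  50.3] tcp [99.8  0.  41.5]
1.59 -0.29 bar [80.7  0.  48.5] tcp [99.1  0.  39.3]
[[np.float64(0.0023), 0, np.float64(0.0003)], [np.float64(0.0046), 0, np.float64(0.0005)], [np.float64(0.0069), 0, np.float64(0.0007)], [np.float64(0.0092), 0, np.float64(0.0008)], [np.float64(0.0115), 0, np.float64(0.0009)], [np.float64(0.0138), 0, np.float64(0.001)], [np.float64(0.0161), 0, np.float64(0.001)], [np.float64(0.0184), 0, np.float64(0.0009)]]
[[0.0, 0.021, -0.0], [0.0, 0.042, -0.0], [0.0, 0.064, -0.0], [0.0, 0.085, -0.0], [0.0, 0.106, -0.0], [0.0, 0.127, -0.0], [0.0, 0.149, -0.0], [0.0, 0.17, -0.0]]
```

>>> apply_moves(travel=[[0.0023,0,0.0003],[0.0046,0,0.0005],[0.0069,0,0.0007],[0.0092,0,0.0008],[0.0115,0,0.0009],[0.0115,0,0.0009]], rot=[[0,0.021,0],[0,0.042,0],[0,0.064,0],[0,0.085,0],[0,0.106,0],[0,0.106,0]])

```text
clock: 19.6
eef_pos: [0.552, 0.3055, 0.0455]
ee_rot: [0.535, -0.226, 0.8, 0.15]
force: [-2.5, -0.9, 3.8]
finger_gap: 0.094
```

```bash
python3 st.py n; python3 est.py; python3 - <<'E'
import cv2
a=cv2.imread('pics/n_s.png')[200:440,90:450];cv2.imwrite('pics/n4.png',cv2.resize(a,None,fx=2.2,fy=2.2,interpolation=2))
a=cv2.imread('pics/n_w.png')[100:360,200:420];cv2.imwrite('pics/n5.png',cv2.resize(a,None,fx=2.3,fy=2.3,interpolation=2))
E
```

```text
19.6 gap 0.094 tcp [101.6  -0.2  45.5] F mould [-2.7  0.5  3.8] [ 0.0005 -0.3933  0.0005]
[('wrist', 'claw_bar', [257.9, 218.7], 0.75), ('wrist', 'lever_pad', [258.2, 21.2], 0.67), ('wrist', 'claw_grip', [257.8, 251.2], 0.6), ('scene', 'claw_bar', [187.4, 248.5], 0.56), ('scene', 'lever_pad', [223.7, 230.2], 0.8), ('scene', 'claw_grip', [179.2, 240.0], 0.55)]
l,e,ext [ 1.619 -0.243  0.32 ] [-0.3 -0.7 -0.1  0.2 -0.1  0.1  1.4 -1.8 -0.1  0.3  0.8 -0.5  0.6]
{'pin': [-3.0, 0.0, 73.8], 'bar': [82.7, 0.0, 52.5], 'grip': [97.2, 0.0, 69.5], 'pad': [11.2, 0.0, 98.5]} [101.55739348  -0.15416335  45.45679594]
```

View pics/n4.png

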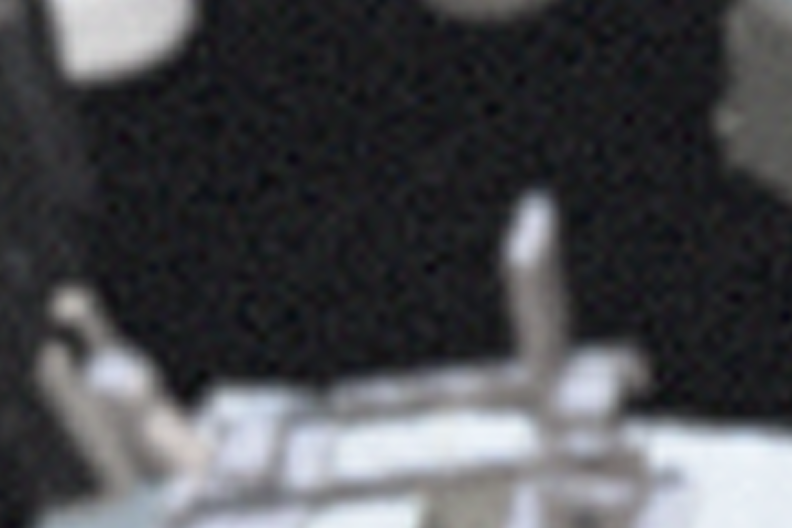

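View pics/n5.png

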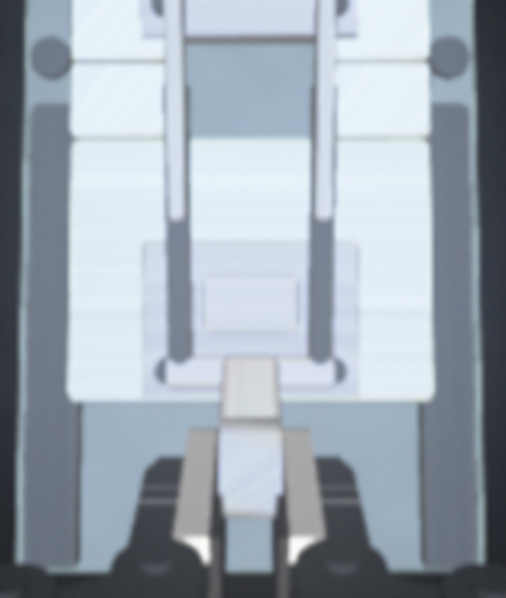

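```bash
python3 -c "
from rig import *
rig(1.61,-.243,[(1.61,e) for e in (-.26,-.275,-.29,-.3)],-.393)"
```

```text
1.61 -0.26 bar [81.8  0.  51.1] tcp [101.1   0.   43.7]
1.61 -0.28 bar [81.5  0.  49.8] tcp [100.6   0.   42.1]
1.61 -0.29 bar [81.1  0.  48.6] tcp [100.1   0.   40.6]
1.61 -0.3 bar [80.9  0.  47.7] tcp [99.8  0.  39.5]
[[np.float64(0.0018), 0, np.float64(0.0002)], [np.float64(0.0034), 0, np.float64(0.0004)], [np.float64(0.0051), 0, np.float64(0.0005)], [np.float64(0.0062), 0, np.float64(0.0006)]]
[[0.0, 0.017, 0.0], [-0.0, 0.032, -0.0], [-0.0, 0.047, 0.0], [0.0, 0.057, 0.0]]
```

>>> apply_moves(travel=[[0.001,0,0.0001],[0.0018,0,0.0002],[0.0026,0,0.0003],[0.0026,0,0.0003]], rot=[[0,0.009,0],[0,0.017,0],[0,0.025,0],[0,0.025,0]])

```text
clock: 20.4
eef_pos: [0.5517, 0.3053, 0.0452]
ee_rot: [0.526, -0.227, 0.806, 0.148]
force: [-1.7, -1.9, 10.7]
finger_gap: 0.097
```

```bash
python3 st.py
```

```text
20.4 gap 0.097 tcp [101.2  -0.2  45.2] F mould [-2.5 -0.7 10.7] [ 4.000e-04 -4.157e-01  6.000e-04]
```

```bash
python3 st.py o; python3 est.py; python3 - <<'E'
from h import *
import cv2
a=cv2.imread('pics/o_s.png')[300:440,100:260];cv2.imwrite('pics/o4.png',cv2.resize(a,None,fx=4,fy=4,interpolation=2))
b=np.load('pose.npy');tp=(b[:3],b[3:])
for X in ((80,0,50),(81.5,0,50),(81.5,0,52.5),(81.5,0,64),(75.4,0,59),(87,0,47),(88,35,42)): print(X,proj("wrist",M(P0,np.array(X)/1e3),tp)[0].round(1))
a=cv2.imread('pics/o_w.png')[200:360,200:420];cv2.imwrite('pics/o5.png',cv2.resize(a,None,fx=3.6,fy=3.6,interpolation=2))
E
```

```text
20.4 gap 0.097 tcp [101.2  -0.2  45.2] F mould [-2.5 -0.7 10.7] [ 4.000e-04 -4.157e-01  6.000e-04]
[('wrist', 'claw_bar', [254.7, 220.5], 0.68), ('wrist', 'lever_pad', [257.7, 20.4], 0.82), ('wrist', 'claw_grip', [258.4, 252.2], 0.86), ('scene', 'claw_bar', [187.3, 248.4], 0.63), ('scene', 'lever_pad', [219.3, 229.5], 0.67), ('scene', 'claw_grip', [177.4, 239.5], 0.54)]
l,e,ext [ 1.609 -0.221  0.528] [ 1.8 -0.9  0.2  0.5 -0.3 -0.2  1.3 -2.2  3.   0.7  1.4 -0.6  1.1]
{'pin': [-3.2, 0.0, 73.7], 'bar': [83.2, 0.0, 54.3], 'grip': [97.3, 0.0, 71.7], 'pad': [10.7, 0.0, 98.6]} [101.16960218  -0.17218187  45.23880384]
(80, 0, 50) [257.5 212.9]
(81.5, 0, 50) [257.4 215.9]
(81.5, 0, 52.5) [257.5 215.8]
(81.5, 0, 64) [257.5 215.2]
(75.4, 0, 59) [257.5 202.6]
(87, 0, 47) [257.4 226.9]
(88, 35, 42) [324.2 228.8]
```

View pics/o5.png

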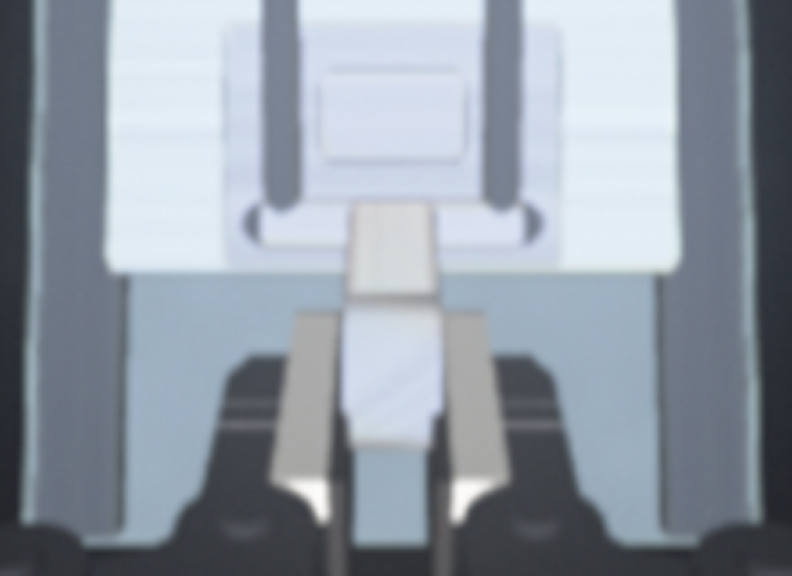

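View pics/o4.png

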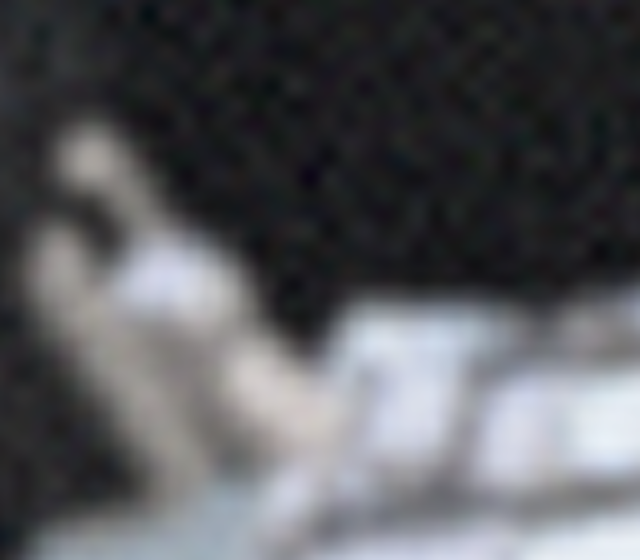

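>>> apply_moves(travel=[[-0.001,0,0],[-0.0018,0,-0.0003],[-0.0018,0,-0.0005]], rot=[[0,0,0],[0,0,0],[0,0,0]], squeeze=30)

```text
clock: 21.1
eef_pos: [0.5517, 0.3053, 0.0455]
ee_rot: [0.525, -0.227, 0.806, 0.148]
force: [-2.0, -0.4, 1.6]
finger_gap: 0.093
```

```bash
python3 st.py
```

```text
21.1 gap 0.093 tcp [ 1.011e+02 -1.000e-01  4.550e+01] F mould [-1.9  0.7  1.6] [ 4.000e-04 -4.161e-01  5.000e-04]
```

>>> apply_moves(travel=[[0,0,0],[0,0,0],[0,0,0]], rot=[[0,0,0],[0,0,0],[0,0,0]], grip=0.4)

```text
clock: 21.4
eef_pos: [0.5522, 0.3056, 0.0455]
ee_rot: [0.526, -0.227, 0.806, 0.148]
force: [0.1, 0.1, 0.7]
finger_gap: 0.399
```

```bash
python3 st.py p; python3 - <<'E'
from h import *
import cv2
a=cv2.imread('pics/p_s.png')[220:440,90:450];cv2.imwrite('pics/p4.png',cv2.resize(a,None,fx=2.2,fy=2.2,interpolation=2))
a=cv2.imread('pics/p_w.png')[200:360,200:420];cv2.imwrite('pics/p5.png',cv2.resize(a,None,fx=3.6,fy=3.6,interpolation=2))
E
```

```text
21.4 gap 0.399 tcp [101.7  -0.2  45.5] F mould [0.1 0.  0.7] [ 4.000e-04 -4.147e-01  6.000e-04]
```

View pics/p5.png

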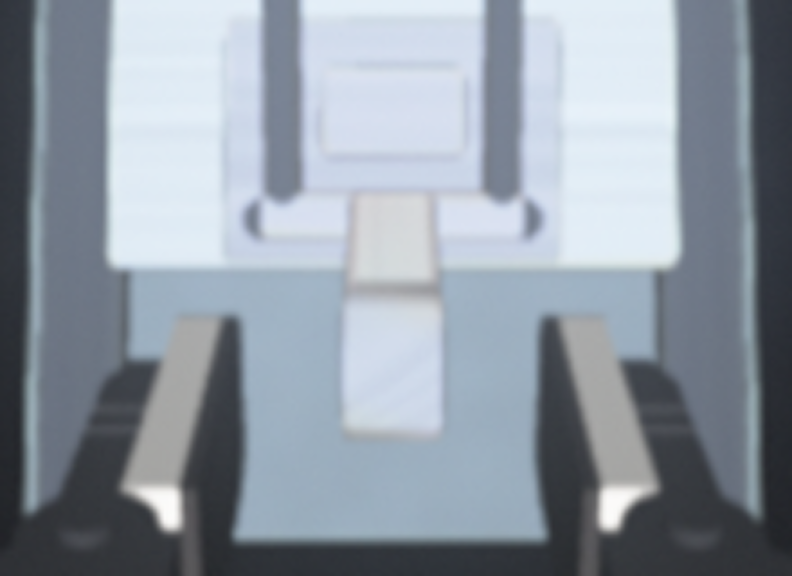

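View pics/p4.png

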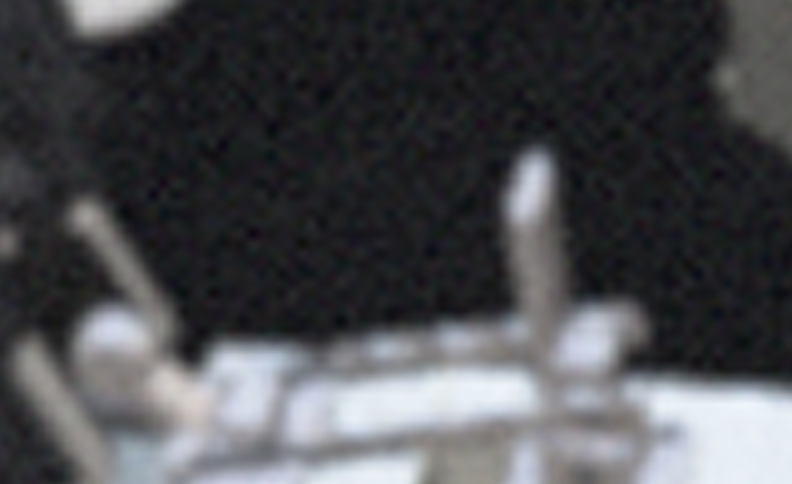

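```bash
cat > go.py <<'E'
from h import *
def go(pts,pitch0,x0=None,z0=None):
    """pts: list of (x,z,pitch) mould mm; prints rows"""
    b=np.load('pose.npy');T=inv(b[:3])
    if x0 is None:x0,z0=T[0],T[2]
    cp,sp=np.cos(pitch0),np.sin(pitch0);tr=[];ro=[]
    for x,z,f in pts:
        dx,dz=x-x0,z-z0
        tr.append([round(float(dx*sp-dz*cp)/1e3,4),0,round(float(dx*cp+dz*sp)/1e3,4)]);ro.append([0,round(float(pitch0-f),3),0])
    print(tr);print(ro)
E
python3 -c "
from go import *
go([(108,60,-.415),(118,83,-.415),(130,110,-.415),(132,132,-.3),(122,148,-.18),(105,155,-.06),(85,155,0),(65,155,0),(60,155,0),(60,155,0)],-.415)"
```

```text
[[-0.0158, 0, -0.0001], [-0.0409, 0, -0.0002], [-0.0704, 0, -0.0001], [-0.0914, 0, -0.0071], [-0.102, 0, -0.0227], [-0.1015, 0, -0.0411], [-0.0935, 0, -0.0594], [-0.0854, 0, -0.0777], [-0.0834, 0, -0.0823], [-0.0834, 0, -0.0823]]
[[0, 0.0, 0], [0, 0.0, 0], [0, 0.0, 0], [0, -0.115, 0], [0, -0.235, 0], [0, -0.355, 0], [0, -0.415, 0], [0, -0.415, 0], [0, -0.415, 0], [0, -0.415, 0]]
```

>>> apply_moves(travel=[[-0.0158,0,0],[-0.041,0,0],[-0.0704,0,0],[-0.0914,0,-0.007],[-0.102,0,-0.0227],[-0.1015,0,-0.041],[-0.0935,0,-0.0594],[-0.0854,0,-0.0777],[-0.0834,0,-0.0823],[-0.0834,0,-0.0823]], rot=[[0,0,0],[0,0,0],[0,0,0],[0,-0.115,0],[0,-0.235,0],[0,-0.355,0],[0,-0.415,0],[0,-0.415,0],[0,-0.415,0],[0,-0.415,0]])

```text
clock: 22.5
eef_pos: [0.5163, 0.2836, 0.1559]
ee_rot: [0.681, -0.192, 0.681, 0.192]
force: [0.5, 0.9, 0.8]
finger_gap: 0.401
```

>>> apply_moves(travel=[[0,0,0],[0,0,0],[0,0,0]], rot=[[0,0,0],[0,0,0],[0,0,0]], grip=0)

```text
clock: 22.8
eef_pos: [0.5169, 0.2841, 0.1548]
ee_rot: [0.68, -0.192, 0.681, 0.192]
force: [-0.3, -0.3, -0.0]
finger_gap: -0.006
```

```bash
python3 st.py r; python3 est.py; python3 - <<'E'
import cv2
a=cv2.imread('pics/r_s.png')[200:460,60:480];cv2.imwrite('pics/r4.png',cv2.resize(a,None,fx=1.8,fy=1.8,interpolation=2))
E
```

```text
22.8 gap -0.006 tcp [ 6.040e+01 -1.000e-01  1.548e+02] F mould [-0.4 -0.1 -0. ] [ 0.0006 -0.0012  0.0004]
[('wrist', 'claw_bar', [253.7, 218.8], 0.73), ('wrist', 'lever_pad', [257.9, 142.0], 0.95), ('wrist', 'claw_grip', [254.3, 241.2], 0.75), ('scene', 'claw_bar', [186.9, 249.0], 0.53), ('scene', 'lever_pad', [221.1, 230.3], 0.7), ('scene', 'claw_grip', [178.2, 236.9], 0.63)]
l,e,ext [ 1.662 -0.236  0.124] [ 2.1 -0.4 -0.5  0.5  0.8  0.6  1.5 -2.3  1.   0.3  1.   0.5  0.2]
{'pin': [-2.2, 0.0, 73.9], 'bar': [83.5, 0.0, 53.3], 'grip': [97.9, 0.0, 70.4], 'pad': [13.1, 0.0, 98.0]} [ 6.04080048e+01 -9.75848218e-02  1.54774217e+02]
```

View pics/r4.png

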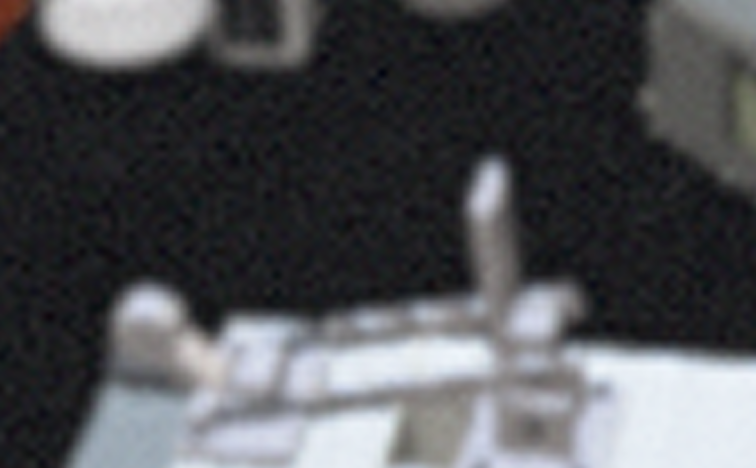

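View pics/r_w.png

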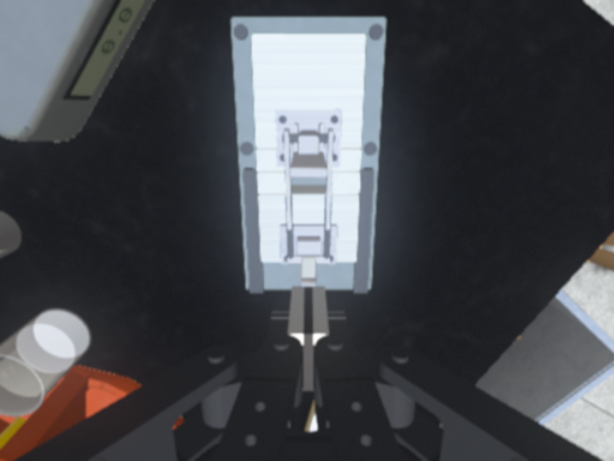

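```bash
python3 - <<'E'
from go import *
def c(l,s=48): return (-s*np.cos(l)+9*np.sin(l)+11, 54+s*np.sin(l)+9*np.cos(l))
for l in np.arange(1.6,-.01,-.1): print(round(l,1),np.round(c(l),1))
go([(50,140,0),(42,115,0),(38,101,0),(36,101,0),(31,101,0),(26,101,0),(22,101,0),(19,101,0)],0)
E
```

```text
1.6 [ 21.4 101.7]
1.5 [ 16.6 102.5]
1.4 [ 11.7 102.8]
1.3 [  6.8 102.7]
1.2 [  2. 102.]
1.1 [ -2.8 100.9]
1.0 [-7.4 99.3]
0.9 [-11.8  97.2]
0.8 [-16.   94.7]
0.7 [-19.9  91.8]
0.6 [-23.5  88.5]
0.5 [-26.8  84.9]
0.4 [-29.7  81. ]
0.3 [-32.2  76.8]
0.2 [-34.3  72.4]
0.1 [-35.9  67.7]
-0.0 [-37.  63.]
[[0.0148, 0, -0.0104], [0.0398, 0, -0.0184], [0.0538, 0, -0.0224], [0.0538, 0, -0.0244], [0.0538, 0, -0.0294], [0.0538, 0, -0.0344], [0.0538, 0, -0.0384], [0.0538, 0, -0.0414]]
[[0, 0.0, 0], [0, 0.0, 0], [0, 0.0, 0], [0, 0.0, 0], [0, 0.0, 0], [0, 0.0, 0], [0, 0.0, 0], [0, 0.0, 0]]
```

>>> apply_moves(travel=[[0.0148,0,-0.0104],[0.0398,0,-0.0184],[0.0538,0,-0.0224],[0.0538,0,-0.0244],[0.0538,0,-0.0294],[0.0538,0,-0.0344],[0.0538,0,-0.0384],[0.053,0,-0.0424],[0.0525,0,-0.0464],[0.0522,0,-0.0504]], rot=[[0,0,0],[0,0,0],[0,0,0],[0,0,0],[0,0,0],[0,0,0],[0,0,0],[0,0,0],[0,0,0],[0,0,0]])

```text
clock: 24.2
eef_pos: [0.4734, 0.2574, 0.1037]
ee_rot: [0.681, -0.192, 0.68, 0.192]
force: [1.0, 1.4, 1.4]
finger_gap: -0.001
```

```bash
python3 st.py t; python3 est.py; python3 - <<'E'
import cv2
a=cv2.imread('pics/t_s.png')[150:460,60:480];cv2.imwrite('pics/t4.png',cv2.resize(a,None,fx=1.8,fy=1.8,interpolation=2))
E
```

```text
24.2 gap -0.001 tcp [  9.4  -0.2 103.7] F mould [1.6 0.6 1.4] [0.0006 0.0005 0.0005]
[('wrist', 'lever_pad', [255.8, 231.9], 0.76), ('wrist', 'claw_grip', [254.8, 332.6], 0.73), ('scene', 'claw_bar', [191.1, 248.1], 0.76), ('scene', 'lever_pad', [229.0, 231.5], 0.73), ('scene', 'claw_grip', [184.1, 236.9], 0.74)]
l,e,ext [ 1.354 -0.251  0.053] [ 1.   0.2  0.7  0.   0.8 -0.8  0.5 -0.7  0.1  0.9  0.1]
{'pin': [-8.1, 0.0, 72.3], 'bar': [77.2, 0.0, 50.4], 'grip': [91.9, 0.0, 67.3], 'pad': [-0.9, 0.0, 99.9]} [  9.36433497  -0.17720493 103.72029255]
```

View pics/t4.png

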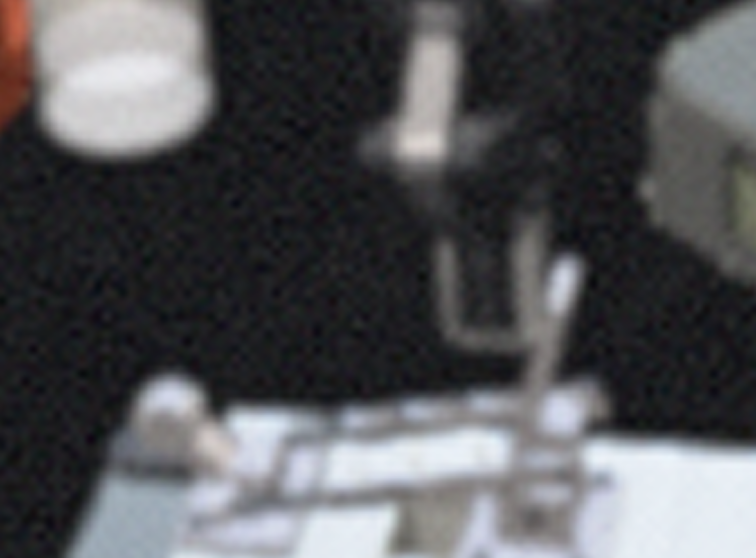

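View pics/t_w.png

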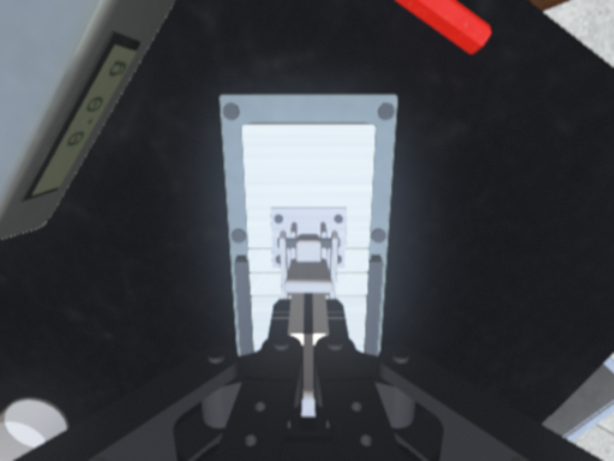

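>>> apply_moves(travel=[[0,0,-0.003],[0.0006,0,-0.008],[0.0017,0,-0.0128],[0.0033,0,-0.0174],[0.0033,0,-0.0174]], rot=[[0,0,0],[0,0,0],[0,0,0],[0,0,0],[0,0,0]])

```text
clock: 25.1
eef_pos: [0.4584, 0.2483, 0.1001]
ee_rot: [0.681, -0.192, 0.68, 0.192]
force: [2.3, 1.4, 0.7]
finger_gap: -0.0
```

```bash
python3 st.py u; python3 est.py
```

```text
25.1 gap -0.0 tcp [ -8.2  -0.2 100.1] F mould [2.7 0.  0.7] [0.0005 0.0004 0.0004]
[('wrist', 'claw_bar', [254.5, 324.8], 0.53), ('wrist', 'lever_pad', [255.1, 237.7], 0.75), ('wrist', 'claw_grip', [257.0, 356.4], 0.77), ('scene', 'claw_bar', [190.4, 248.8], 0.75), ('scene', 'lever_pad', [238.6, 232.3], 0.72), ('scene', 'claw_grip', [182.7, 238.5], 0.6)]
l,e,ext [ 1.022 -0.149  0.169] [ 1.6 -0.7  1.4 -0.  -0.1  0.6  2.3 -2.5 -0.8 -0.   1.3 -0.4  0.3]
{'pin': [-13.6, 0.0, 68.7], 'bar': [73.6, 0.0, 55.6], 'grip': [86.4, 0.0, 73.9], 'pad': [-15.8, 0.0, 97.1]} [ -8.24185332  -0.16595628 100.07400304]
```

```bash
python3 - <<'E'
import cv2
a=cv2.imread('pics/u_s.png')[300:480,100:340];cv2.imwrite('pics/u4.png',cv2.resize(a,None,fx=3.2,fy=3.2,interpolation=2))
E
```

View pics/u4.png

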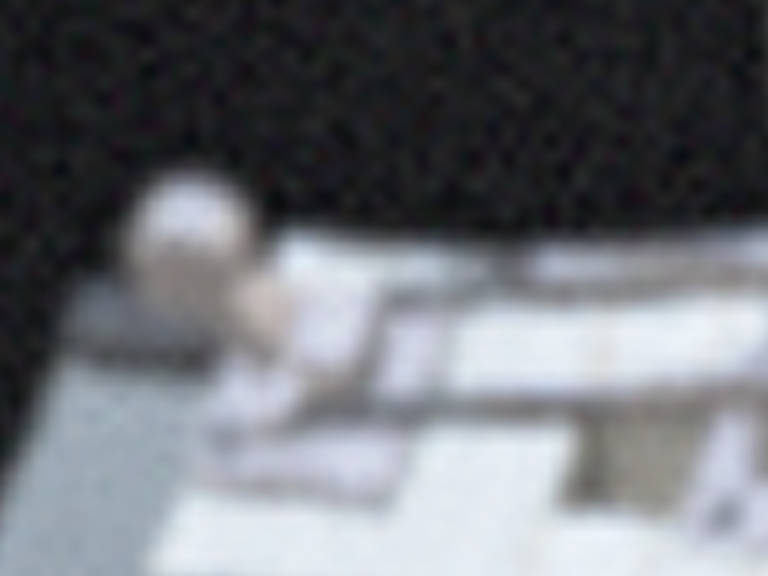

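View pics/u_w.png

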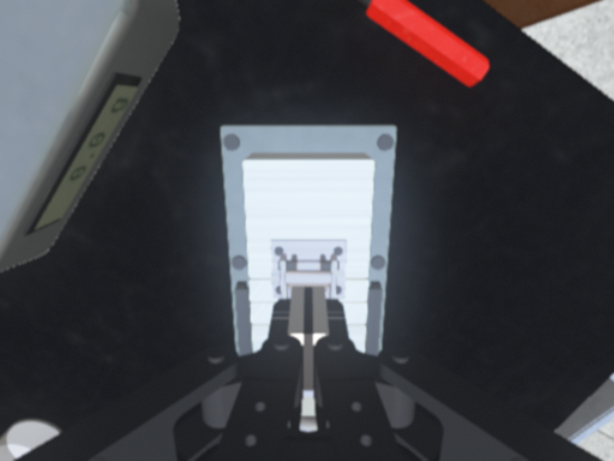

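```bash
python3 - <<'E'
from h import *
for nm,X in dict(seat_p=(74.4,15,50),seat_m=(74.4,-15,50),top_p=(74.4,15,62),top_m=(74.4,-15,62),lipcorner=(75.4,8,59),lipcorner_m=(75.4,-8,59),lipback=(65.4,8,59),footp=(87,20,47),disc_seat=(88,5,68),disc_top=(86.5,5,81)).items():
    v=proj("scene",M(P0,np.array(X)/1e3))[0];print(nm,(((v-[150,155])*4.5-[100,300])*3.2).round(0))
E
```

```text
seat_p [281. 439.]
seat_m [337. 298.]
top_p [273. 371.]
top_m [329. 231.]
lipcorner [282. 354.]
lipcorner_m [311. 279.]
lipback [353. 360.]
footp [184. 471.]
disc_seat [192. 282.]
disc_top [193. 208.]
```

```bash
python3 - <<'E'
from h import *
def g(b,pin):
    d=np.array(b)-np.array(pin);u=d/np.linalg.norm(d);v=np.array([-u[1],u[0]]);return np.array(b)+10*u+20*v
P=lambda X:proj("scene",M(P0,np.array(X)/1e3))[0].round(1)
for z in(50,53,56):
    a=g((82,z),(-2.8,73.8));b=g((74.4,z),(-14,68.5));print(z,a.round(1),P((a[0],3,a[1])),b.round(1),P((b[0],3,b[1])))
E
python3 - <<'E'
import cv2,numpy as np
o=[]
for k in 'rtu':
    a=cv2.imread(f'pics/{k}_s.png')[340:480,90:260];o.append(cv2.resize(a,None,fx=1.55,fy=1.55*2.2/1.55,interpolation=2))
cv2.imwrite('pics/v.png',np.hstack(o));print(np.hstack(o).shape)
E
```

```text
50 [97.  66.6] [181.5 240.8] [88.3 67.5] [185.7 240.7]
53 [96.5 70. ] [181.5 239.4] [87.7 71. ] [185.8 239.4]
56 [95.9 73.5] [181.6 238.1] [87.1 74.4] [185.9 238.1]
(308, 792, 3)
```

View pics/v.png

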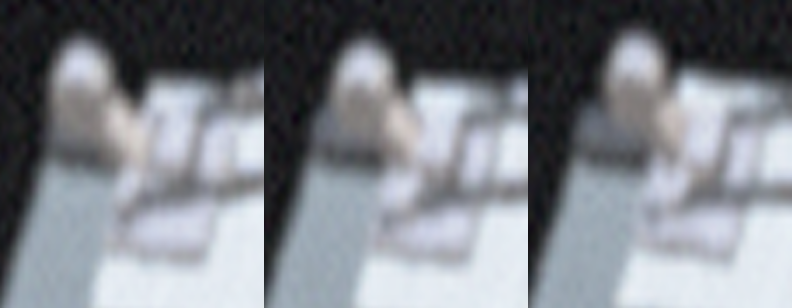

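>>> apply_moves(travel=[[0.001,0,-0.0022],[0.0021,0,-0.0044],[0.0046,0,-0.0086],[0.0075,0,-0.0125],[0.0108,0,-0.0161],[0.0144,0,-0.0194],[0.0144,0,-0.0194]], rot=[[0,0,0],[0,0,0],[0,0,0],[0,0,0],[0,0,0],[0,0,0],[0,0,0]])

```text
clock: 26.2
eef_pos: [0.4409, 0.2375, 0.0853]
ee_rot: [0.68, -0.192, 0.681, 0.191]
force: [1.6, 0.3, 1.4]
finger_gap: -0.001
```

```bash
python3 st.py w; python3 est.py;python3 - <<'E'
import cv2
a=cv2.imread('pics/w_s.png')[200:480,90:480];cv2.imwrite('pics/w4.png',cv2.resize(a,None,fx=2,fy=2,interpolation=2))
E
```

```text
26.2 gap -0.001 tcp [-28.7  -0.2  85.3] F mould [ 1.5 -0.6  1.4] [ 0.0004 -0.0017  0.0004]
[('wrist', 'lever_pad', [257.3, 243.1], 0.93), ('scene', 'claw_bar', [190.8, 247.3], 0.69), ('scene', 'lever_pad', [246.2, 237.3], 0.71), ('scene', 'claw_grip', [184.6, 235.1], 0.5)]
l,e,ext [ 0.534 -0.084  0.115] [ 0.   0.2  3.6 -0.8  0.6  0.6  1.7  1.   0.2]
{'pin': [-18.9, 0.0, 60.5], 'bar': [68.9, 0.0, 53.2], 'grip': [80.5, 0.0, 72.3], 'pad': [-34.2, 0.0, 84.6]} [-28.68214425  -0.23005715  85.25468963]
```

View pics/w4.png

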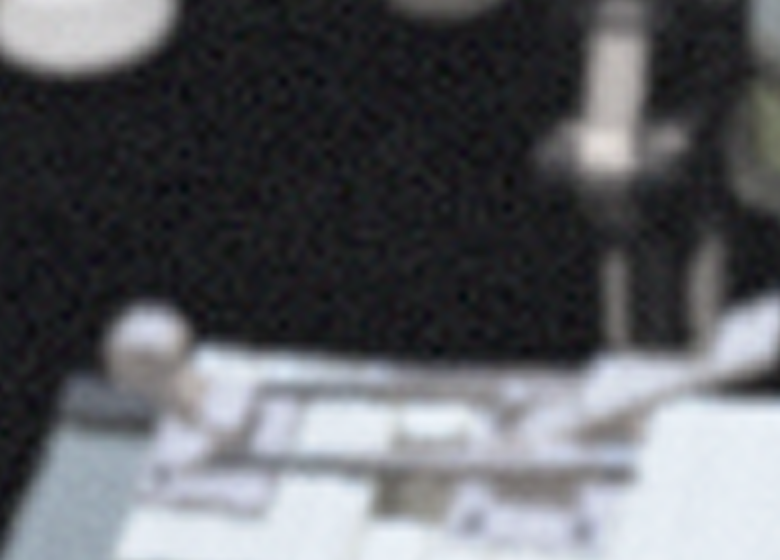

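```bash
python3 - <<'E'
from h import *
import cv2
im=snapshot("scene")[:,:,::-1];c=im[222:272,172:222];c=cv2.resize(c,None,fx=12,fy=12,interpolation=2).copy()
col=dict(a=(0,0,255),b=(255,0,0),g=(0,255,0),k=(0,160,255))
def m(X,cl):
    v=proj("scene",M(P0,np.array(X)/1e3))[0];v=((v-[172,222]+.5)*12).astype(int);cv2.circle(c,tuple(int(t) for t in v),4,cl,-1)
for y in(-15,15): m((74.4,y,50),col['a']); m((69,y,53),col['b'])
for x,y in((75.4,8),(75.4,-8),(65.4,8),(65.4,-8)): m((x,y,59),col['g'])
for y in(20,-20): m((87,y,47),col['k'])
cv2.imwrite('pics/x.png',c)
E
```

```text
(no output)
```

View pics/x.png

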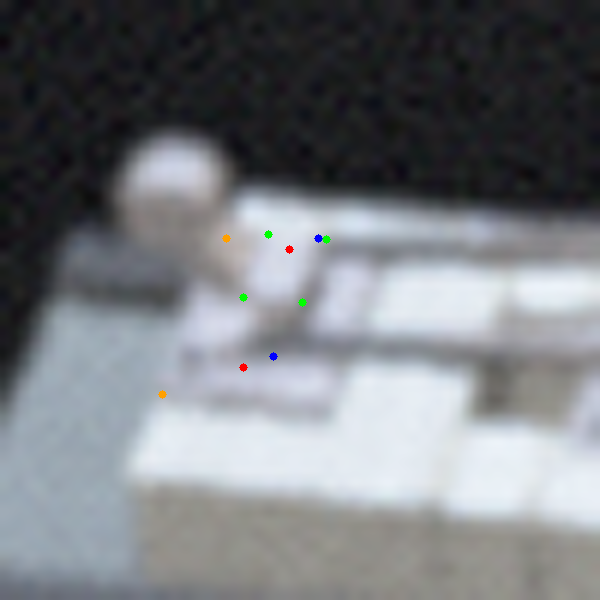

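>>> apply_moves(travel=[[0.0019,0,-0.0015],[0.0039,0,-0.0029],[0.006,0,-0.0042],[0.0081,0,-0.0054],[0.0103,0,-0.0065],[0.0125,0,-0.0075],[0.0125,0,-0.0075]], rot=[[0,0,0],[0,0,0],[0,0,0],[0,0,0],[0,0,0],[0,0,0],[0,0,0]])

```text
clock: 27.35
eef_pos: [0.4346, 0.2337, 0.0723]
ee_rot: [0.68, -0.192, 0.681, 0.191]
force: [0.2, 0.0, 0.1]
finger_gap: -0.0
```

```bash
python3 st.py y; python3 est.py;python3 - <<'E'
import cv2
a=cv2.imread('pics/y_s.png')[200:480,90:480];cv2.imwrite('pics/y4.png',cv2.resize(a,None,fx=2,fy=2,interpolation=2))
E
```

```text
27.35 gap -0.0 tcp [-36.1  -0.2  72.3] F mould [ 0.2 -0.1  0.1] [ 0.0004 -0.0023  0.0003]
[('wrist', 'lever_pad', [258.9, 242.8], 0.88), ('scene', 'claw_bar', [190.9, 250.4], 0.74), ('scene', 'lever_pad', [252.4, 244.1], 0.85), ('scene', 'claw_grip', [184.0, 238.6], 0.7)]
l,e,ext [ 0.205 -0.1    0.117] [-1.1 -0.2  4.2 -0.8 -0.7 -0.4  2.2  0.9  0.2]
{'pin': [-20.0, 0.0, 54.1], 'bar': [67.7, 0.0, 45.3], 'grip': [79.6, 0.0, 64.2], 'pad': [-42.2, 0.0, 72.0]} [-36.09081113  -0.18496814  72.32954024]
```

View pics/y4.png

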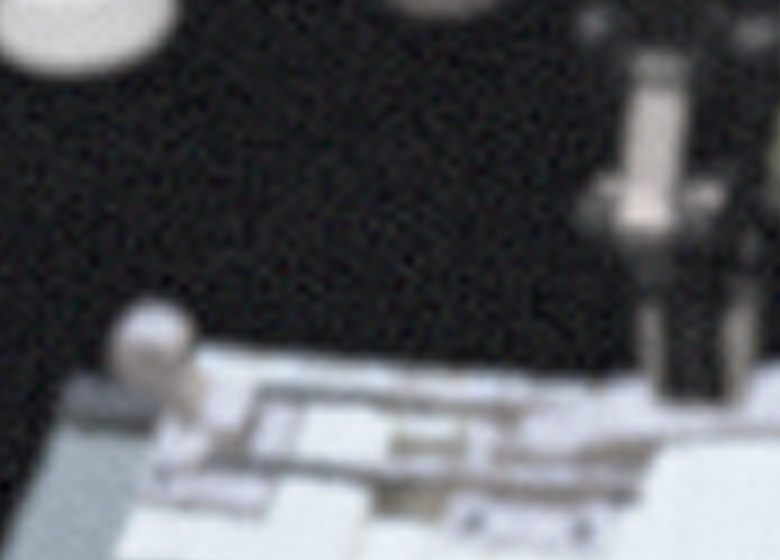

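>>> apply_moves(travel=[[0.0024,0,-0.0008],[0.0047,0,-0.0014],[0.0071,0,-0.002],[0.0095,0,-0.0026],[0.01,0,-0.0026],[0.0105,0,-0.0026]], rot=[[0,0,0],[0,0,0],[0,0,0],[0,0,0],[0,0,0],[0,0,0]])

```text
clock: 28.35
eef_pos: [0.4329, 0.2327, 0.0628]
ee_rot: [0.68, -0.192, 0.681, 0.191]
force: [-4.0, -2.2, 10.5]
finger_gap: -0.001
```

```bash
python3 st.py
```

```text
28.35 gap -0.001 tcp [-38.1  -0.2  62.8] F mould [-4.6  0.2 10.5] [ 0.0005 -0.0011  0.0004]
```

>>> apply_moves(travel=[[0.001,0,0],[0.0015,0,0],[0.0015,0,0]], rot=[[0,0,0],[0,0,0],[0,0,0]])

```text
clock: 28.65
eef_pos: [0.4329, 0.2327, 0.0626]
ee_rot: [0.68, -0.192, 0.681, 0.192]
force: [-6.6, -3.9, 19.9]
finger_gap: -0.002
```

```bash
python3 st.py
```

```text
28.65 gap -0.002 tcp [-38.1  -0.2  62.6] F mould [-7.7  0.1 19.9] [ 0.0005 -0.0006  0.0004]
```

Hard stop (20 N, no further travel). Retreat upward and inspect.

>>> apply_moves(travel=[[-0.004,0,0],[-0.02,0,0],[-0.05,0,0],[-0.09,0,0],[-0.13,0,0],[-0.16,0,0],[-0.17,0,0],[-0.17,0,0]], rot=[[0,0,0],[0,0,0],[0,0,0],[0,0,0],[0,0,0],[0,0,0],[0,0,0],[0,0,0]])

```text
clock: 29.45
eef_pos: [0.4341, 0.2334, 0.2321]
ee_rot: [0.681, -0.192, 0.68, 0.192]
force: [-0.3, -0.0, -0.5]
finger_gap: 0.002
```

```bash
python3 st.py z; python3 est.py;python3 - <<'E'
import cv2
a=cv2.imread('pics/z_s.png')[280:560,50:480];cv2.imwrite('pics/z4.png',cv2.resize(a,None,fx=1.8,fy=1.8,interpolation=2))
E
```

```text
29.45 gap 0.002 tcp [-3.670e+01 -2.000e-01  2.321e+02] F mould [-0.3  0.1 -0.5] [0.0006 0.0019 0.0006]
[('scene', 'claw_bar', [189.6, 247.8], 0.49), ('scene', 'lever_pad', [252.8, 249.1], 0.91), ('scene', 'claw_grip', [184.7, 236.4], 0.57)]
l,e,ext [-0.114  0.029  0.119] [ 4.5 -0.4  0.3  0.1  2.   0.9  0.2]
{'pin': [-19.0, 0.0, 47.8], 'bar': [69.1, 0.0, 50.3], 'grip': [78.5, 0.0, 70.6], 'pad': [-45.7, 0.0, 57.8]} [-3.67183540e+01 -2.10672217e-01  2.32116157e+02]
```

View pics/z4.png

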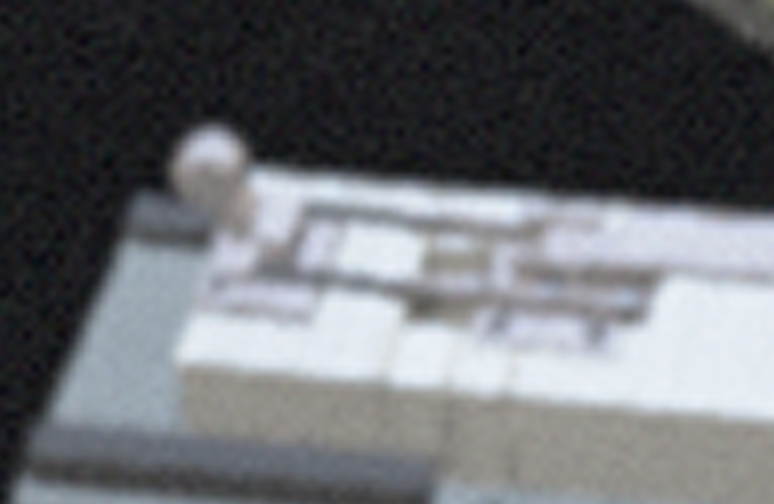

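View pics/z_w.png

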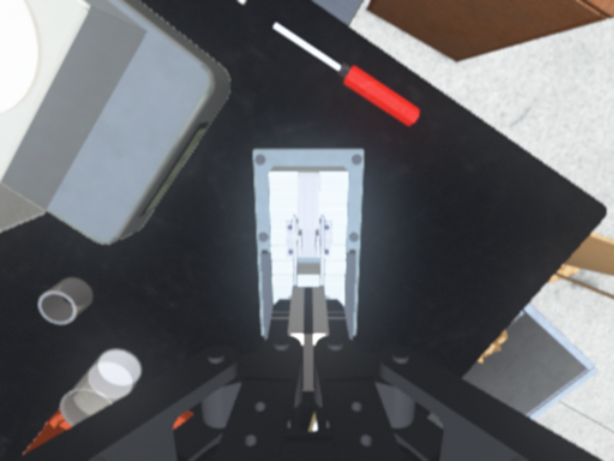

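>>> apply_moves(travel=[[0,0,0.02],[0,0,0.05],[0,0,0.08],[0,0,0.1],[0,0,0.11],[0,0,0.11]], rot=[[0,0,0],[0,0,0],[0,0,0],[0,0,0],[0,0,0],[0,0,0]])

```text
clock: 30.45
eef_pos: [0.5274, 0.2906, 0.23]
ee_rot: [0.68, -0.192, 0.681, 0.191]
force: [-0.7, 0.2, -0.5]
finger_gap: -0.004
```

```bash
python3 st.py za; python3 - <<'E'
from h import *
import cv2
b=np.load('pose.npy');tp=(b[:3],b[3:])
im=snapshot("wrist")[:,:,::-1];a=im[60:240,180:330];cv2.imwrite('pics/za4.png',cv2.resize(a,None,fx=3.3,fy=3.3,interpolation=2))
for nm,X in dict(bar=(74.4,0,50),barout=(69,0,50),lip=(75.4,0,59),foot=(87,0,47),pad=(-45,0,63),end=(-64,0,63),parting=(22,35,42)).items(): print(nm,((proj("wrist",M(P0,np.array(X)/1e3),tp)[0]-[180,60])*3.3).round(0))
t=snapshot("top")[:,:,::-1];d=cv2.absdiff(t,cv2.imread('pics/a_top.png'));cv2.imwrite('pics/zt.png',cv2.resize(t,(800,600)))
E
```

```text
30.45 gap -0.004 tcp [ 7.27e+01 -1.00e-01  2.30e+02] F mould [-0.6  0.5 -0.5] [ 0.0006 -0.0019  0.0004]
bar [253. 364.]
barout [254. 347.]
lip [253. 374.]
foot [253. 399.]
pad [254. -52.]
end [ 255. -131.]
parting [367. 193.]
```

View pics/za4.png

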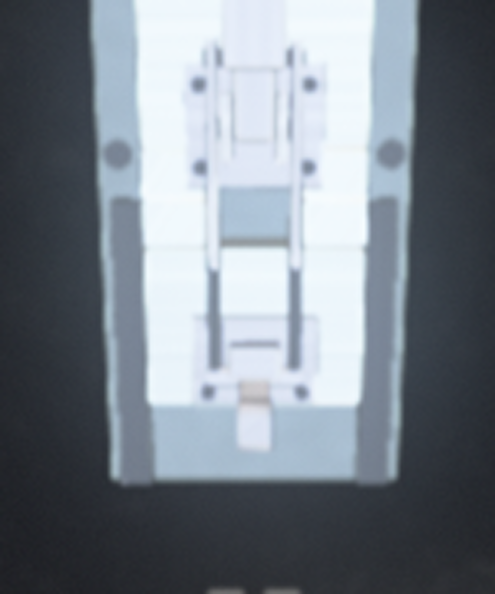

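View pics/zt.png

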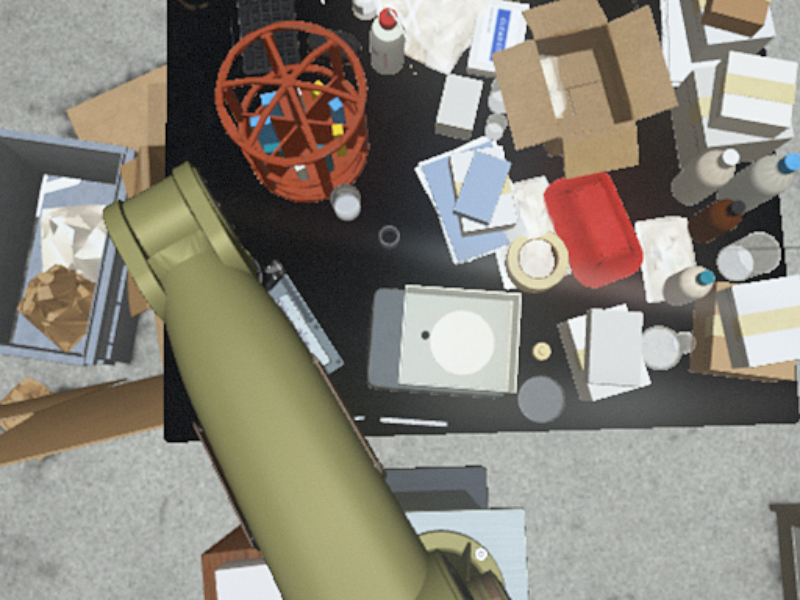

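```bash
python3 -c "
from bench import *
print(job_done())"
```

```text
the job is handed in; nothing more can be done
None
```

The mould is closed and latched, and I handed the job in at about 30 s of the 72 s allowed. The arm was clear of everything.

- **Loose half:** I pushed it home on its outer end face with closed fingers. It stopped moving at about 16 N, and the camera showed the halves touching.
- **Claw:** I swung it over by its grip disc. With the tool held vertical, the disc slipped toward the edge of the pads on the way, but it did not come loose. From there I turned the tool together with the claw and gripped harder. This opened the lever to about 1.6 rad and brought the bar down outside the keeper's lip onto the foot plate. The vertical force then jumped to about 11 N, showing the bar was seated. The claw did not move when I let go.
- **Lever:** I pushed it over centre with closed fingers until it met its hard stop. The fingertips stopped at 62.6 mm against the expected 63 mm. The vertical push was 20 N, about 21 N in total.

**Last checks:**
- The pictures show the lever flat, the crossbar at the keeper, the sprung straps drawn out and the halves closed.
- The beaker and test ring look unmoved in the top view, and the screwdriver in the wrist view. I did not make a separate final check of the brass weight.

**Readings that disagreed:**
- My estimate from the network marks put the bar up to about 6 mm from its seat, because it barely allowed for the spring stretching. The pictures and where the straps end fit the hooked position.
- The closing force was lower than expected: 2 to 3 N when I paused to read it, against the 3 to 8 N stated. I could not measure the clamping force itself.

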